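Prove mounting pillars in the bore gauge and rack them all alike

TASK

Work through the loose mounting pillars from the shortest to the longest, one at a time: feel in the bore gauge which end is chamfered (it goes in deeper than the square end), push that end fully home in the bore, then take the pillar out and lay it in its own cradle of the rack before starting on the next (100 mm in cradle 1, 120 mm in 2, 140 mm in 3, 160 mm in 4; the cradle of a missing pillar stays empty). All must end lying level in their cradles, chamfered end in the fork by the plywood board, and the other things on the bench are to be left where they are.

Things in the scene. Friction and masses are not known exactly. Their poses are not given: they have to be found in the camera images.
- pillar1: Aluminium pillar 100 mm long: round shank 22 mm in diameter, square collar 30x30x30 mm round its middle. Origin at its centre, x along it, ends at x = +-50 mm. One end is chamfered (its last 15 mm taper to 10 mm diameter), the other square; which one is not told. Starts lying on its collar, axis 15 mm above the bench. 0.08 to 0.21 kg. May be absent.
- pillar2: Aluminium pillar 120 mm long: round shank 22 mm in diameter, square collar 30x30x30 mm round its middle. Origin at its centre, x along it, ends at x = +-60 mm. One end is chamfered (its last 15 mm taper to 10 mm diameter), the other square; which one is not told. Starts lying on its collar, axis 15 mm above the bench. 0.08 to 0.21 kg. May be absent.
- pillar3: Aluminium pillar 140 mm long: round shank 22 mm in diameter, square collar 30x30x30 mm round its middle. Origin at its centre, x along it, ends at x = +-70 mm. One end is chamfered (its last 15 mm taper to 10 mm diameter), the other square; which one is not told. Starts lying on its collar, axis 15 mm above the bench. 0.08 to 0.21 kg. May be absent.
- pillar4: Aluminium pillar 160 mm long: round shank 22 mm in diameter, square collar 30x30x30 mm round its middle. Origin at its centre, x along it, ends at x = +-80 mm. One end is chamfered (its last 15 mm taper to 10 mm diameter), the other square; which one is not told. Starts lying on its collar, axis 15 mm above the bench. 0.08 to 0.21 kg. May be absent.
- gauge: Steel bore gauge fixed to the bench: block 64 mm (x) by 36 mm (y -20 to +16 mm) by 72 mm high, base plate 104 x 56 x 8 mm. Origin on the bench under the bore's step. The level bore runs along the gauge's +y, 45 mm above the bench; its mouth is in the -y face (on the robot's near right side).
- gauge_step (a point): Centre of the step in the gauge's bore, axes as the gauge's. Entry 26 mm in diameter (mouth bevelled 3 mm) from y = -20 mm to the step at y = 0; beyond it the bore is 18 mm. Pushed in along +y, a square end stops on the step (pillar's centre half its length before it); a chamfered end goes 10 mm further. Both stops are rigid.
- rack: Fixed rack, base 235 (x) x 212 x 8 mm, origin on the bench. Four cradles along its y, 55 mm apart in x: two V notches 8 mm thick, 36 mm gap between for collar and fingers; at the +y end, by a 75 mm high plywood board (far left), a black fork 51 mm high, its 17 mm slot takes a chamfered end, a square end rides up on it. At -y a stop 50 mm high, 9 mm past the end. Pips number them at -y.
- slot1 (a point): Cradle 1 (nearest the robot), for the 100 mm pillar: the point where the centre of a pillar lying in it comes to rest, 46 mm above the bench; axes as the rack's. The collar has 3 mm of play either way along y.
- slot2 (a point): Cradle 2 (second from the robot), for the 120 mm pillar: the point where the centre of a pillar lying in it comes to rest, 46 mm above the bench; axes as the rack's. The collar has 3 mm of play either way along y.
- slot3 (a point): Cradle 3 (third from the robot), for the 140 mm pillar: the point where the centre of a pillar lying in it comes to rest, 46 mm above the bench; axes as the rack's. The collar has 3 mm of play either way along y.
- slot4 (a point): Cradle 4 (farthest from the robot), for the 160 mm pillar: the point where the centre of a pillar lying in it comes to rest, 46 mm above the bench; axes as the rack's. The collar has 3 mm of play either way along y.
- rack_board (a point): Top middle of the inner face of the rack's plywood board, 94 mm from the rack's middle along its +y, 75 mm above the bench.
- screwdriver: Screwdriver lying left of the middle near the robot. A bystander, to be left alone. Origin on its underside.
- locknut_a: Black cable-gland locknut, 52 mm across, 10 mm high, lying between the gauge and the robot. A bystander, to be left alone. Origin at the centre of its underside.
- locknut_b: Black cable-gland locknut, 52 mm across, 10 mm high, far right. A bystander, to be left alone. Origin at the centre of its underside.
- locknut_c: Black cable-gland locknut, 52 mm across, 10 mm high, lying between the rack and the robot. A bystander, to be left alone. Origin at the centre of its underside.
- cover: White enclosure cover lying flat, 160 x 90 x 12 mm, near the robot. A bystander, to be left alone. Origin at the centre of its underside.
- wrench: Wrench lying at the left near the robot. A bystander, to be left alone. Origin on its underside.
Things that resemble listed ones, but are neither listed nor needed, are in the scene too. Leave any black look-alike of the pillar1 alone. Leave any green look-alike of the pillar4 alone.

How it is judged:
On the way, in this order (a step that is already met when the one before it is completed fails the run):
1. the 100 mm pillar is proved in the gauge: its chamfered end is home in the bore (at least 5 mm past the step) (y of pillar1 in the frame of gauge_step between -0.045 and -0.034 m and x of pillar1 in the frame of gauge_step between -0.006 and 0.006 m and z of pillar1 in the frame of gauge_step between -0.006 and 0.006 m and angle between the x axis of pillar1 and the y axis of gauge, either way round below 0.15 rad), for 0.1 s.
2. the 100 mm pillar lies released in cradle 1, lying level with its chamfered end in the fork (horizontal distance between pillar1 and slot1 below 0.012 m and z of pillar1 in the frame of slot1 between -0.004 and 0.004 m and angle between the x axis of pillar1 and the y axis of rack, either way round below 0.12 rad and angle between pillar1's own x axis and vertical between 1.511 and 1.631 rad and contact force between pillar1 and the fingers below 0.2 N and linear speed of pillar1 below 0.03 m/s), for 0.2 s.
3. the 120 mm pillar is proved in the gauge: its chamfered end is home in the bore (at least 5 mm past the step) (y of pillar2 in the frame of gauge_step between -0.055 and -0.044 m and x of pillar2 in the frame of gauge_step between -0.006 and 0.006 m and z of pillar2 in the frame of gauge_step between -0.006 and 0.006 m and angle between the x axis of pillar2 and the y axis of gauge, either way round below 0.15 rad), for 0.1 s.
4. the 120 mm pillar lies released in cradle 2, lying level with its chamfered end in the fork (horizontal distance between pillar2 and slot2 below 0.012 m and z of pillar2 in the frame of slot2 between -0.004 and 0.004 m and angle between the x axis of pillar2 and the y axis of rack, either way round below 0.12 rad and angle between pillar2's own x axis and vertical between 1.511 and 1.631 rad and contact force between pillar2 and the fingers below 0.2 N and linear speed of pillar2 below 0.03 m/s), for 0.2 s.
5. the 140 mm pillar is proved in the gauge: its chamfered end is home in the bore (at least 5 mm past the step) (y of pillar3 in the frame of gauge_step between -0.065 and -0.054 m and x of pillar3 in the frame of gauge_step between -0.006 and 0.006 m and z of pillar3 in the frame of gauge_step between -0.006 and 0.006 m and angle between the x axis of pillar3 and the y axis of gauge, either way round below 0.15 rad), for 0.1 s.
6. the 140 mm pillar lies released in cradle 3, lying level with its chamfered end in the fork (horizontal distance between pillar3 and slot3 below 0.012 m and z of pillar3 in the frame of slot3 between -0.004 and 0.004 m and angle between the x axis of pillar3 and the y axis of rack, either way round below 0.12 rad and angle between pillar3's own x axis and vertical between 1.511 and 1.631 rad and contact force between pillar3 and the fingers below 0.2 N and linear speed of pillar3 below 0.03 m/s), for 0.2 s.
7. the 160 mm pillar is proved in the gauge: its chamfered end is home in the bore (at least 5 mm past the step) (y of pillar4 in the frame of gauge_step between -0.075 and -0.064 m and x of pillar4 in the frame of gauge_step between -0.006 and 0.006 m and z of pillar4 in the frame of gauge_step between -0.006 and 0.006 m and angle between the x axis of pillar4 and the y axis of gauge, either way round below 0.15 rad), for 0.1 s.
8. the 160 mm pillar lies released in cradle 4, lying level with its chamfered end in the fork (horizontal distance between pillar4 and slot4 below 0.012 m and z of pillar4 in the frame of slot4 between -0.004 and 0.004 m and angle between the x axis of pillar4 and the y axis of rack, either way round below 0.12 rad and angle between pillar4's own x axis and vertical between 1.511 and 1.631 rad and contact force between pillar4 and the fingers below 0.2 N and linear speed of pillar4 below 0.03 m/s), for 0.2 s.
At the end, for the whole second after the job is handed in: Every pillar that is present lies in its own cradle: centre within 12 mm (horizontally) and 4 mm (in height) of the cradle's point, axis within 0.12 rad of the cradle's and within 0.06 rad of level (so the chamfered end is in the fork), at rest and released (all of step 2 and all of step 4 and all of step 6 and all of step 8); the robot touches nothing.
It fails at once if a bystander is moved by more than 50 mm (distance of any of screwdriver, locknut_a, locknut_b, locknut_c, cover, wrench from where it was at the start of the episode above 0.05 m).
Of pillar1, pillar2, pillar3, pillar4 only 3 to 4 are there at a start; the rules pass over those that are not, and their reading is None.
At some moment in a run one of pillar1, pillar2, pillar3, pillar4 may be knocked a few centimetres aside while the robot is not near it.
Once in a run the grip may slacken for a moment while it holds something.
It also fails if it takes over 210 s, if anything falls off the work surface, if the arm or the gripper's body presses on something with over 40 N, if the wrist force passes 120 N, or if a joint passes its speed limit or range.

ROBOT

A 6-joint arm with a two-finger parallel gripper is mounted at the origin on the work surface. World frame = base frame: x ahead of the robot, y to its left, z up, the work surface at z = 0. Lengths are in m, angles in rad, forces in N, time in s.
With the tool pointing down it reaches from about 0.4 to 0.925 m from the base axis. Payload 3.4 kg.
Tool frame: the origin (TCP) lies midway between the tips of the shut fingers; the grasp point (between the pads) lies 19 mm behind it; z points along the fingers, y is the direction in which the jaws open and shut (so a half turn about z gives the same grasp; the last joint's range is limited). The gripper opens to 85 mm and grips with 20 to 120 N. Pads are 22 mm wide; open, the fingers measure 114 mm over their backs; the gripper's body (76 mm by 85 mm) begins 54 mm behind the grasp point. The pads swing forward as they close: fully open they stand 13 mm farther back than shut.
Start: joints at [-1.383, 0.307, 1.506, -0, 1.328, -0.073], TCP at [0.149, -0.555, 0.231] pointing down, gripper open.
Joint ranges: [-3.12, 3.12], [-1.05, 2.28], [0.14, 2.33], [-1.42, 4.57], [0.1, 2.73], [-2.68, 2.68]. Speed limits (rad/s): [2.57, 2.57, 3.14, 3.14, 3.14, 3.14].

INTERFACE

Orientations are given as a unit quaternion [x, y, z, w].
In Python, from station import readout, imaging, ticket gives the robot as it stands.
- The arm moves only by the tool step_arm, never from a script. Its argument "steps" is a list of rows, each a list of 3 entries, a list of its own where there are three numbers: the opening, from -1 (shut) to 1 (fully open), then the shift along the tool's x, y, z as a fraction of full scale, then the turn about the tool's z as a fraction of full scale. A call has 1 to 20 rows; each row is the pose to reach, as a shift and turn from the pose commanded when the call began, along the tool's axes at that moment; what a row does not reach only later rows make up. Full scale, the value 1, is 10 cm for a shift and 45 degrees for a turn. A row lasts 1/10 s, in which the tool goes at most 50 mm and 8.59 degrees, less where a joint would pass 70% of its speed; a pose out of reach is approached as far as the arm can. A call with a number of a shift or a turn outside -1 to 1 is refused whole. A call with a gripper value outside its range is refused whole. The fingers move at their own pace and stop on an object; "squeeze" is the grip in N (left out, the last holds). Time passes only in rows, so rows that repeat a pose let the fingers close. It gives the time, the measured TCP pose, the force and the opening at its end, in the units of the state.
- readout.get_state(): the state, without advancing time (a new reading comes with each control period).
- imaging.get_image(name): name is "scene" or "top"; returns the picture (480x640x3 uint8, red, green, blue); there is no depth.
- imaging.camera_info(name): a dict with "K" (3x3 intrinsics, pixels), "world_to_cam" (4x4, takes a point from world to camera coordinates). Camera axes: x right, y down, z forward; pixel columns grow to the right and rows downward; lengths in m; the calibration is good to about 2 mm. A picture is of the moment at which its call begins. camera_info takes no time and is no camera call.
- ticket.hand_in(): hands the job in, once; it reports no verdict.
The state is a dict: "time": time; "joints": joint angles; "joint_velocities": joint speeds; "joint_efforts": joint torques, N m; "ee_pos": TCP position; "tool_rot": TCP orientation; "contact_force": force on the tool from outside, world axes, zero at the start; "moment": the same for the moment, N m; "gripper_width": finger opening in m.
Only numpy, scipy, OpenCV 4.12 (cv2) and the standard library are available. Lean on these libraries where they do the work, as an engineer would, in place of code of your own. Each camera call takes 0.05 s, during which the arm holds its last target. There are 200 camera calls.

## Working session

There is one attempt and no reset: what is moved stays moved. The work goes in short steps, Python scripts to look and compute and a tool call to move; the robot and the scene stay as the last step left them, time stands still between calls to the robot, and variables do not carry over. Pictures are saved under pics/ and viewed, about 12 in all and at most 16, crops included, and the job is handed in when it is done.

Besides the shell and the picture viewer there is one more tool, called by a JSON object that holds its "name" and its "arguments", one argument or row to a line. step_arm: Moves the arm, as the interface text tells. Shift numbers are shares of 10 cm and turn numbers shares of 45 degrees, none past 1 either way. Its arguments: {"type":"object","properties":{"steps":{"type":"array"},"squeeze":{"type":"number"}},"required":["steps"]}

```bash
mkdir -p pics; ls; cat > h.py <<'E'
import numpy as np, cv2
from station import readout, imaging, ticket
def grab(n,f):
    im=imaging.get_image(n); cv2.imwrite('pics/'+f,im[:,:,::-1]); return im
def cam(n):
    c=imaging.camera_info(n); return np.array(c['K']),np.array(c['world_to_cam'])
def proj(n,p):
    K,T=cam(n); q=K@(T[:3,:3]@np.array(p,float)+T[:3,3]); return q[:2]/q[2]
def ray(n,uv):
    K,T=cam(n); R=T[:3,:3]; o=-R.T@T[:3,3]; d=R.T@np.linalg.solve(K,[uv[0],uv[1],1.]); return o,d/np.linalg.norm(d)
def onz(n,uv,z):
    o,d=ray(n,uv); return o+d*(z-o[2])/d[2]
def tri(n1,a,n2,b):
    o1,d1=ray(n1,a);o2,d2=ray(n2,b)
    s=np.linalg.lstsq(np.c_[d1,-d2],o2-o1,rcond=None)[0]
    p,q=o1+s[0]*d1,o2+s[1]*d2; return (p+q)/2,np.linalg.norm(p-q)
E
python3 - <<'E'
from h import *
for n in('scene','top'):
    grab(n,n+'0.png'); K,T=cam(n); print(n,K.round(1).tolist(),(-T[:3,:3].T@T[:3,3]).round(3),T[:3,:3].round(2).tolist())
s=readout.get_state(); print(s)
E
```

```text
pics
scene [[469.2, 0.0, 327.7], [0.0, 469.2, 239.3], [0.0, 0.0, 1.0]] [ 1.252 -0.362  0.824] [[0.36, 0.93, 0.02], [0.64, -0.24, -0.73], [-0.67, 0.27, -0.68]]
top [[492.8, 0.0, 320.9], [0.0, 492.8, 248.4], [0.0, 0.0, 1.0]] [ 0.431 -0.075  1.157] [[0.01, -1.0, 0.01], [-1.0, -0.01, -0.07], [0.07, -0.01, -1.0]]
{'time': 0.1, 'joints': array([-1.38249926e+00,  3.07497736e-01,  1.50751344e+00, -3.47275868e-05,
        1.32840080e+00, -7.34851075e-02]), 'joint_velocities': array([-7.29616907e-05, -1.53534312e-03, -3.34366699e-03,  2.57706226e-04,
       -2.17660068e-03,  1.38610063e-03]), 'joint_efforts': array([ 2.82444571e-04, -4.58530748e+01, -2.52608603e+01, -1.38527498e-04,
        5.57237567e-03, -8.99215337e-06]), 'ee_pos': array([ 0.1486693 , -0.55481615,  0.23048447]), 'tool_rot': array([ 9.91445028e-01,  1.30521752e-01, -6.90158641e-05, -9.07194644e-04]), 'contact_force': array([-0.02162386, -0.34917779, -0.96475497]), 'moment': array([0.02963533, 0.03198936, 0.01787761]), 'gripper_width': 0.0855505207109812}
```

View pics/top0.png

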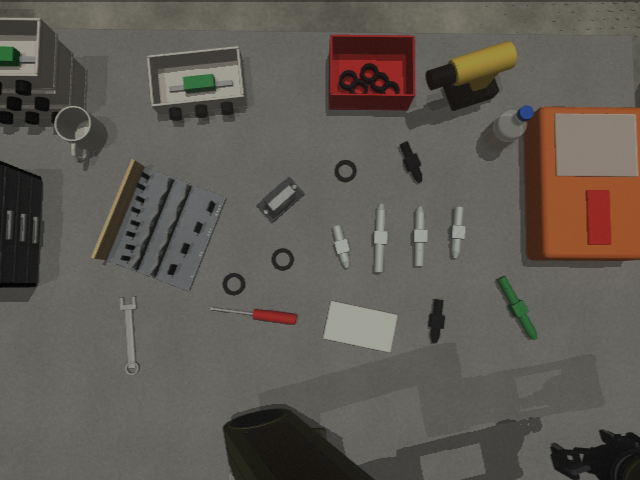

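View pics/scene0.png

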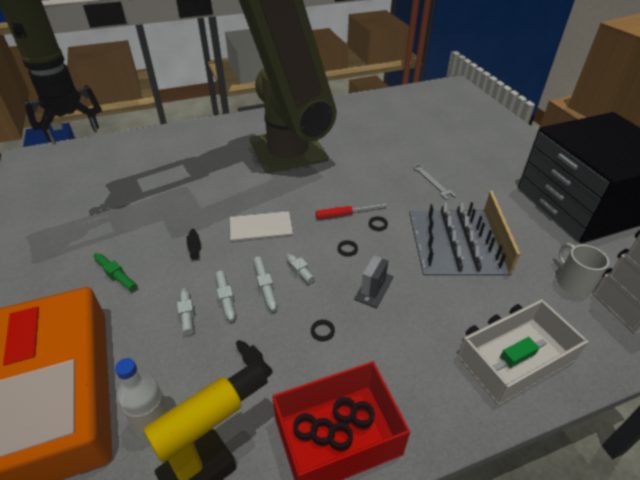

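```bash
python3 - <<'E'
from h import *
t=cv2.imread('pics/top0.png'); s=cv2.imread('pics/scene0.png')
a=cv2.resize(t[190:290,320:480],(800,500),interpolation=cv2.INTER_CUBIC)
cv2.imwrite('pics/c1.png',a)
b=cv2.resize(t[150:300,90:310],(800,545),interpolation=cv2.INTER_CUBIC); cv2.imwrite('pics/c2.png',b)
for n,im,box in(('top',t,(190,290,320,480)),('scene',s,(240,345,165,320))):
    g=im.max(2); m=np.zeros_like(g); r0,r1,c0,c1=box; m[r0:r1,c0:c1]=(g[r0:r1,c0:c1]>125)*255
    N,L,st,ce=cv2.connectedComponentsWithStats(m)
    for i in range(1,N):
        if st[i,4]<80: continue
        ys,xs=np.nonzero(L==i); P=np.c_[xs,ys].astype(float); c=P.mean(0)
        d=np.linalg.svd(P-c,full_matrices=False)[2][0]; q=(P-c)@d
        e1,e2=c+d*(q.min()-.5),c+d*(q.max()+.5)
        w1,w2=onz(n,e1,.015),onz(n,e2,.015); v=w2-w1
        print(n,st[i,4],c.round(1),e1.round(1),e2.round(1),'mid',((w1+w2)/2).round(4),'L',np.linalg.norm(v).round(4),'ang',np.degrees(np.arctan2(v[1],v[0])).round(1))
E
```

```text
top 488 [380.  238.1] [381.6 203.5] [378.5 271.6] mid [ 0.5384 -0.227   0.015 ] L 0.1596 ang 177.3
top 294 [420.4 228.2] [420.3 206.5] [420.4 241.5] mid [ 0.5706 -0.3214  0.015 ] L 0.0824 ang 179.8
top 264 [458.6 225.3] [459.4 206.4] [458.  238.4] mid [ 0.5752 -0.4115  0.015 ] L 0.0755 ang 176.8
top 327 [341.3 245.3] [336.  224.7] [346.9 267.3] mid [ 0.5177 -0.137   0.015 ] L 0.1023 ang -165.4
top 93 [456.5 247.2] [457.2 238.4] [455.8 257.6] mid [ 0.5151 -0.4054  0.015 ] L 0.0451 ang 174.9
top 138 [419.5 254. ] [419.5 242.5] [419.5 265.5] mid [ 0.5003 -0.3188  0.015 ] L 0.0536 ang 179.6
scene 263 [299.5 265.1] [288.  252.4] [310.6 277.2] mid [ 0.5127 -0.1341  0.015 ] L 0.099 ang 14.1
scene 456 [264.7 281.6] [256.3 255.4] [273.3 308.7] mid [ 0.5335 -0.2249  0.015 ] L 0.1711 ang -2.6
scene 430 [224.5 293.6] [218.5 269.6] [230.9 318.8] mid [ 0.5382 -0.3183  0.015 ] L 0.1505 ang -1.8
scene 369 [184.5 308.7] [182.9 287.5] [186.  329.5] mid [ 0.5488 -0.4078  0.015 ] L 0.1187 ang -5.6
```

View pics/c1.png

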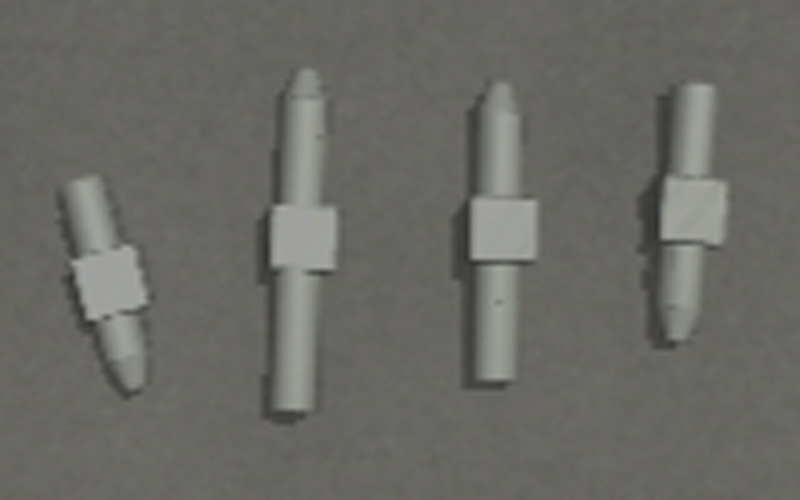

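View pics/c2.png

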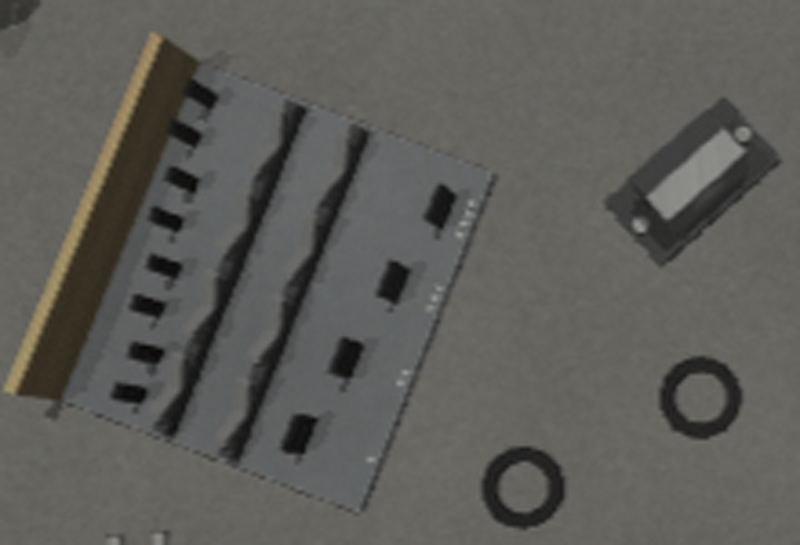

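```bash
python3 - <<'E'
from h import *
s=cv2.imread('pics/scene0.png'); t=cv2.imread('pics/top0.png')
b=cv2.resize(s[180:310,350:530],(800,578),interpolation=cv2.INTER_CUBIC)
cv2.imwrite('pics/c3.png',cv2.convertScaleAbs(b,alpha=1.5))
# gauge top face in top view
g=t.max(2); m=np.zeros_like(g); m[175:222,255:305]=(g[175:222,255:305]>125)*255
N,L,st,ce=cv2.connectedComponentsWithStats(m); i=1+st[1:,4].argmax()
ys,xs=np.nonzero(L==i); r=cv2.minAreaRect(np.c_[xs,ys].astype(np.float32)); print(st[i],r)
c=cv2.boxPoints(r); W=np.array([onz('top',p,.072) for p in c]); print(W.round(4)); 
print('cen',onz('top',ce[i],.072),[np.linalg.norm(W[k]-W[k-1]).round(4) for k in range(4)],[np.degrees(np.arctan2(*(W[k]-W[k-1])[1::-1])).round(1) for k in range(4)])
C=lambda u,v:(90+u/800*220-.0,150+v/545*150)
for nm,uv,z in(('base+x-y',(495,175),.008),('base-x-y',(362,510),.008),('base-x+y',(65,402),.008),('boardtop a',(157,35),.075),('boardtop b',(8,392),.075),('plateA0',(292,105),.05),('plateA1',(170,432),.05),('plateB0',(358,132),.05),('plateB1',(235,458),.05)):
    print(nm,onz('top',C(*uv),z).round(4))
E
```

```text
[269 186  25  24 219] ((280.77239990234375, 197.3689727783203), (8.055412292480469, 27.57110023498535), 48.36646270751953)
[[ 0.6064  0.0299  0.072 ]
 [ 0.6479 -0.0153  0.072 ]
 [ 0.6345 -0.0273  0.072 ]
 [ 0.593   0.0179  0.072 ]]
cen [0.62039146 0.00116642 0.072     ] [np.float64(0.018), np.float64(0.0614), np.float64(0.018), np.float64(0.0613)] [np.float64(42.0), np.float64(-47.4), np.float64(-138.1), np.float64(132.5)]
base+x-y [0.6286 0.1339 0.008 ]
base-x-y [0.4123 0.214  0.008 ]
base-x+y [0.4798 0.4045 0.008 ]
boardtop a [0.7014 0.3291 0.075 ]
boardtop b [0.4827 0.4108 0.075 ]
plateA0 [0.6642 0.2533 0.05  ]
plateA1 [0.46   0.3222 0.05  ]
plateB0 [0.6476 0.2119 0.05  ]
plateB1 [0.4443 0.2819 0.05  ]
```

View pics/c3.png

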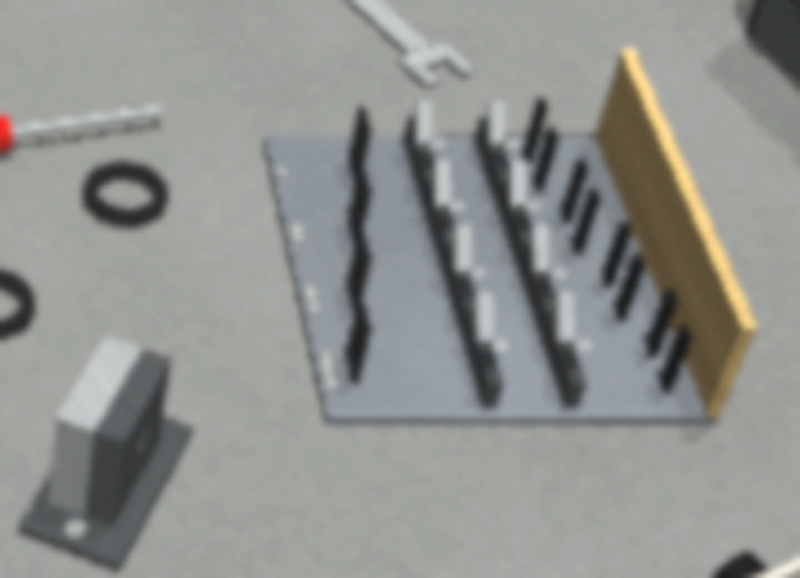

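```bash
python3 - <<'E'
from h import *
s=cv2.imread('pics/scene0.png'); t=cv2.imread('pics/top0.png')
a=cv2.resize(t[172:228,252:308],(400,400),interpolation=cv2.INTER_CUBIC)
b=cv2.resize(s[252:308,348:404],(400,400),interpolation=cv2.INTER_CUBIC)
cv2.imwrite('pics/c4.png',cv2.convertScaleAbs(np.hstack([a,b]),alpha=1.8))
E
```

```text
(no output)
```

View pics/c4.png

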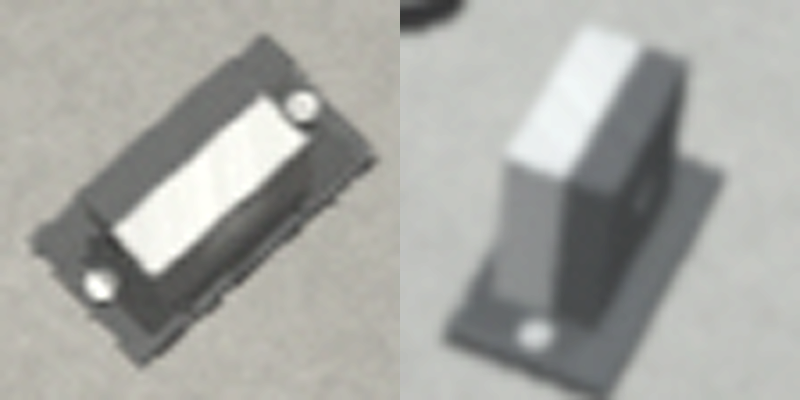

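```bash
python3 - <<'E'
from h import *
s=cv2.imread('pics/scene0.png',0); t=cv2.imread('pics/top0.png',0)
def sp(im,p):
    return cv2.cornerSubPix(im,np.float32([[p]]),(3,3),(-1,-1),(3,50,.01))[0,0]
T=lambda u,v:sp(t,(90+u/800*220-.4,150+v/545*150-.4)); S=lambda u,v:sp(s,(350+u/4.444-.4,180+v/4.444-.4))
p={'t+-':onz('top',T(495,175),.008),'t--':onz('top',T(362,510),.008),'t-+':onz('top',T(65,402),.008),
's--':onz('scene',S(265,138),.008),'s+-':onz('scene',S(327,422),.008),'s++':onz('scene',S(715,420),.008)}
for k in p: print(k,p[k].round(4))
a=lambda v:np.degrees(np.arctan2(v[1],v[0])).round(2)
print('x ang',a(p['t+-']-p['t--']),a(p['s+-']-p['s--']),'y ang',a(p['t-+']-p['t--']),a(p['s++']-p['s+-']),np.linalg.norm(p['s++']-p['s+-']),np.linalg.norm(p['s+-']-p['s--']))
print('diag centre scene',((p['s--']+p['s++'])/2).round(4),'top',((p['t+-']+p['t-+'])/2).round(4))
# plate ends tri: +x end of plates (top c2) vs scene
for nm,tu,su in(('A+',(292,103),(572,355)),('B+',(358,130),(488,355)),('A-',(170,432),(480,125)),('B-',(235,458),(410,125))):
    print(nm,*tri('top',(90+tu[0]/800*220-.4,150+tu[1]/545*150-.4),'scene',(350+su[0]/4.444-.4,180+su[1]/4.444-.4)))
print('gauge',tri('top',(280.5,197.3),'scene',(372.1,266.0)))
for d in(42,):pass
# pillar collars: centroids of blobs
for nm,tc,sc in(('p1',(341.3,246.0),(299.5,267)),):pass
print('proj p mids',[ (proj('scene',(x,y,.015)).round(1).tolist()) for x,y in((.5384,-.227),(.5177,-.137))])
cs=[(108,283),(304,238),(504,229),(693,210)]  # collar tops in c1 (5x, off 320,190)
for u,v in cs: print('collar',onz('top',(320+u/5-.4,190+v/5-.4),.03).round(4))
E
```

```text
t+- [0.6314 0.1332 0.008 ]
t-- [0.4108 0.2165 0.008 ]
t-+ [0.4789 0.4081 0.008 ]
s-- [0.4171 0.213  0.008 ]
s+- [0.6381 0.1301 0.008 ]
s++ [0.7135 0.3267 0.008 ]
x ang -20.68 -20.56 y ang 70.43 69.02 0.21061538391916784 0.23603528383831207
diag centre scene [0.5653 0.2699 0.008 ] top [0.5552 0.2707 0.008 ]
A+ [0.66816988 0.25676386 0.04215359] 0.0003367975307323566
B+ [0.65174742 0.21557262 0.04099784] 0.0007784917150979925
A- [0.46247914 0.33639682 0.01724603] 0.003167455028521981
B- [0.44661804 0.29589064 0.01634722] 0.004526571539503109
gauge (array([0.62137989, 0.00214348, 0.06717794]), np.float64(0.00023768038108482677))
proj p mids [[264.0, 282.3], [298.5, 266.2]]
collar [ 0.5159 -0.1356  0.03  ]
collar [ 0.5374 -0.2258  0.03  ]
collar [ 0.5423 -0.318   0.03  ]
collar [ 0.5518 -0.4055  0.03  ]
```

{"name": "step_arm", "arguments": {
  "steps": [
    [1, [0.92, -0.62, 0], 0],
    [1, [0.92, -0.62, 0], 0],
    [1, [0.92, -0.62, 0], 0],
    [1, [0.92, -0.62, 0], 0]
  ]
}}

```text
time: 0.5
ee_pos: [0.2225, -0.47, 0.2311]
tool_rot: [0.991, 0.132, -0.0, -0.0]
contact_force: [-0.5, -0.4, -0.5]
gripper_width: 0.0851
```

{"name": "step_arm", "arguments": {
  "steps": [
    [1, [0.92, -0.62, 0], 0],
    [1, [0.92, -0.62, 0], 0],
    [1, [0.92, -0.62, 0], 0],
    [1, [0.92, -0.62, 0], 0]
  ]
}}

```text
time: 0.9
ee_pos: [0.2948, -0.3881, 0.2314]
tool_rot: [0.991, 0.132, -0.0, 0.0]
contact_force: [0.4, 0.7, 0.1]
gripper_width: 0.0855
```

{"name": "step_arm", "arguments": {
  "steps": [
    [1, [0.92, -0.62, 0], 0],
    [1, [0.92, -0.62, 0], 0],
    [1, [0.92, -0.62, 0], 0],
    [1, [0.92, -0.62, 0], 0]
  ]
}}

```text
time: 1.3
ee_pos: [0.3676, -0.3053, 0.2313]
tool_rot: [0.991, 0.131, -0.0, 0.001]
contact_force: [-0.3, -0.7, -0.8]
gripper_width: 0.0853
```

{"name": "step_arm", "arguments": {
  "steps": [
    [1, [0.92, -0.62, 0], 0],
    [1, [0.92, -0.62, 0], 0],
    [1, [0.92, -0.62, 0], 0],
    [1, [0.92, -0.62, 0], 0]
  ]
}}

```text
time: 1.7
ee_pos: [0.4404, -0.2219, 0.2312]
tool_rot: [0.991, 0.131, -0.0, 0.001]
contact_force: [-0.5, -1.4, -0.8]
gripper_width: 0.0855
```

{"name": "step_arm", "arguments": {
  "steps": [
    [1, [0.92, -0.62, 0.9], 0],
    [1, [0.92, -0.62, 0.9], 0],
    [1, [0.92, -0.62, 0.9], 0],
    [1, [0.92, -0.62, 0.9], 0],
    [1, [0.92, -0.62, 0.9], 0]
  ]
}}

```text
time: 2.2
ee_pos: [0.5118, -0.1389, 0.1405]
tool_rot: [0.991, 0.131, -0.001, 0.0]
contact_force: [0.3, 0.7, 0.8]
gripper_width: 0.0851
```

{"name": "step_arm", "arguments": {
  "steps": [
    [1, [0.04, -0.03, 0.9], 0],
    [1, [0.04, -0.03, 0.9], 0],
    [1, [0.04, -0.03, 0.9], 0],
    [1, [0.04, -0.03, 0.9], 0]
  ]
}}

```text
time: 2.6
ee_pos: [0.5155, -0.1349, 0.0522]
tool_rot: [0.992, 0.13, -0.0, 0.0]
contact_force: [0.8, -0.0, -0.4]
gripper_width: 0.0856
```

{"name": "step_arm", "arguments": {
  "steps": [
    [1, [0, 0, 0.46], 0],
    [1, [0, 0, 0.46], 0],
    [1, [0, 0, 0.46], 0],
    [-1, [0, 0, 0.46], 0],
    [-1, [0, 0, 0.46], 0],
    [-1, [0, 0, 0.46], 0],
    [-1, [0, 0, 0.46], 0],
    [-1, [0, 0, 0.46], 0],
    [-1, [0, 0, 0.46], 0],
    [-1, [0, 0, 0.46], 0],
    [-1, [0, 0, 0.46], 0],
    [-1, [0, 0, 0.46], 0]
  ],
  "squeeze": 70
}}

```text
time: 3.8
ee_pos: [0.517, -0.1334, 0.0068]
tool_rot: [0.991, 0.131, 0.001, 0.001]
contact_force: [-0.7, -1.0, 8.3]
gripper_width: 0.0288
```

```bash
python3 - <<'E'
from h import *
a=grab('top','top1.png'); b=grab('scene','scene1.png'); s=readout.get_state(); print(s['ee_pos'],s['gripper_width'],s['contact_force'])
e=s['ee_pos']; u=proj('top',e).astype(int); v=proj('scene',e).astype(int); print(u,v)
f=lambda im,p:cv2.resize(im[p[1]-50:p[1]+50,p[0]-40:p[0]+40],(400,500),interpolation=cv2.INTER_CUBIC)
cv2.imwrite('pics/c5.png',np.hstack([f(a,u),f(b,v)])[:,:,::-1])
E
```

```text
[ 0.51701468 -0.13338824  0.00684917] 0.02886368984057507 [-1.25540663 -0.72039511  8.14302922]
[339 246] [299 267]
```

View pics/c5.png

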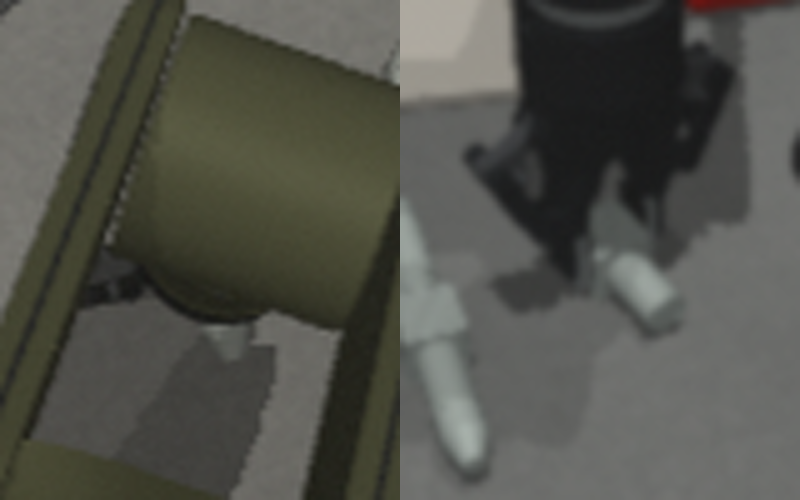

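{"name": "step_arm", "arguments": {
  "steps": [
    [-1, [0, 0, -0.3], 0],
    [-1, [0, 0, -0.6], 0],
    [-1, [0, 0, -0.93], 0],
    [-1, [0, 0, -0.93], -0.92],
    [-1, [0, 0, -0.93], -0.92],
    [-1, [0, 0, -0.93], -0.92],
    [-1, [0, 0, -0.93], -0.92],
    [-1, [0, 0, -0.93], -0.92],
    [-1, [0, 0, -0.93], -0.92]
  ]
}}

```text
time: 4.8
ee_pos: [0.5156, -0.1327, 0.0983]
tool_rot: [0.881, 0.473, -0.0, -0.0]
contact_force: [0.2, 0.1, -0.8]
gripper_width: 0.0287
```

{"name": "step_arm", "arguments": {
  "steps": [
    [-1, [0.3, -0.02, 0], -0.19],
    [-1, [0.6, -0.04, 0], -0.38],
    [-1, [0.97, -0.06, 0], -0.57],
    [-1, [0.97, -0.06, 0], -0.76],
    [-1, [0.97, -0.06, 0], -0.92],
    [-1, [0.97, -0.06, 0], -0.92]
  ]
}}

```text
time: 5.4
ee_pos: [0.5645, -0.0483, 0.0981]
tool_rot: [0.658, 0.753, -0.0, -0.0]
contact_force: [0.5, -0.0, -0.8]
gripper_width: 0.0286
```

{"name": "step_arm", "arguments": {
  "steps": [
    [-1, [0, 0, 0], -0.92],
    [-1, [0, 0, 0], -0.92],
    [-1, [0, 0, 0], -0.92],
    [-1, [0, 0, 0], -0.92],
    [-1, [0, 0, 0], -0.92],
    [-1, [0, 0, 0], -0.92]
  ]
}}

```text
time: 6.0
ee_pos: [0.5644, -0.0491, 0.0983]
tool_rot: [0.351, 0.936, -0.0, -0.0]
contact_force: [-0.4, 0.7, -1.1]
gripper_width: 0.0287
```

{"name": "step_arm", "arguments": {
  "steps": [
    [-1, [0, 0, 0], -0.92],
    [-1, [0, 0, 0], -0.92],
    [-1, [0, 0, 0], -0.92],
    [-1, [0, 0, 0], -0.92],
    [-1, [0, 0, 0], -0.92],
    [-1, [0, 0, 0], -0.92]
  ]
}}

```text
time: 6.6
ee_pos: [0.5645, -0.049, 0.0983]
tool_rot: [-0.002, 1.0, 0.0, -0.0]
contact_force: [-1.5, 0.0, -0.5]
gripper_width: 0.029
```

{"name": "step_arm", "arguments": {
  "steps": [
    [-1, [0, 0, 0], -0.92],
    [-1, [0, 0, 0], -0.92],
    [-1, [0, 0, 0], -0.92],
    [-1, [0, 0, 0], -0.92],
    [-1, [0, 0, 0], -0.92],
    [-1, [0, 0, 0.3], -0.92],
    [-1, [0, 0, 0.63], -0.92],
    [-1, [0, 0, 0.63], -0.92],
    [-1, [0, 0, 0.63], -0.92]
  ]
}}

```text
time: 7.5
ee_pos: [0.5641, -0.0489, 0.035]
tool_rot: [-0.357, 0.934, 0.001, -0.001]
contact_force: [0.6, -0.1, -0.2]
gripper_width: 0.0287
```

```bash
python3 - <<'E'
from h import *
a=grab('top','top2.png'); b=grab('scene','scene2.png'); s=readout.get_state(); print(s['ee_pos'],s['tool_rot'],s['joints'],s['gripper_width'],s['contact_force'])
e=s['ee_pos']+[.03,.03,0]; u=proj('top',e).astype(int); v=proj('scene',e).astype(int); print(u,v)
f=lambda im,p:cv2.resize(im[p[1]-50:p[1]+50,p[0]-40:p[0]+40],(400,500),interpolation=cv2.INTER_CUBIC)
cv2.imwrite('pics/c6.png',np.hstack([f(a,u),f(b,v)])[:,:,::-1])
E
```

```text
[ 0.56587218 -0.04909897  0.03661567] [-3.57278357e-01  9.33997235e-01 -5.66575967e-04  1.00946643e-03] [-1.60937163e-01  5.07083043e-01  1.75423537e+00  4.46527993e-05
  8.77959305e-01 -2.46246707e+00] 0.029001449226083095 [-0.20680525 -0.69917104 -1.02120756]
[290 210] [357 269]
```

View pics/c6.png

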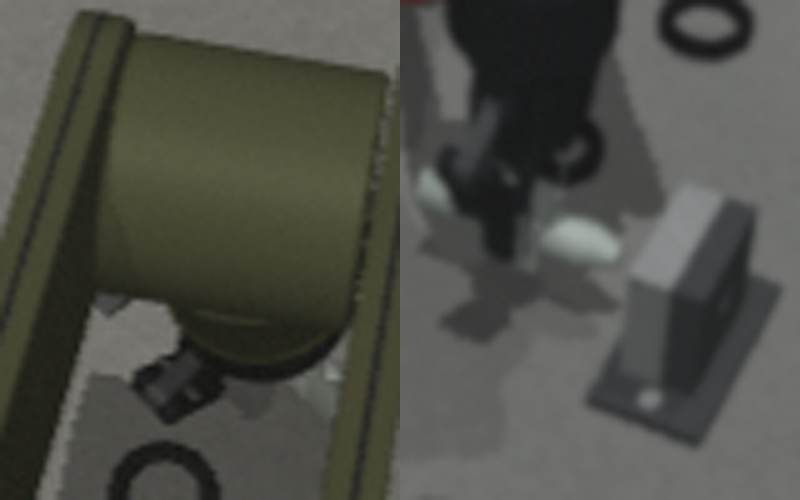

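```bash
python3 - <<'E'
from h import *
d=np.array([.741,.671,0]); c=np.array([.5655,-.049,.0447])
print('tip pred',proj('scene',c+.05*d),'meas 360.4 269.4')
st=np.array([.6283,.0083,0]); n=np.array([.671,-.741,0])
for nm,y,x in(('mx-',-.02,-.032),('mx+',-.02,.032),('s-',0,-.032),('s+',0,.032)):
    print(nm,proj('scene',st+y*d+x*n+[0,0,.072]),proj('top',st+y*d+x*n+[0,0,.072]))
g=lambda u,v:(348+(u-400)/7.14,252+v/7.14)
print('meas scene',g(585,25),g(505,158),g(640,42),g(570,185)); h=lambda u,v:(252+u/7.14,172+v/7.14); print('top',h(160,275),h(308,140),h(112,232),h(262,95))
E
```

```text
tip pred [360.81277938 269.12449181] meas 360.4 269.4
mx- [373.37405777 253.883327  ] [272.80383718 209.99957495]
mx+ [362.11677675 272.30443231] [294.42286784 191.02573044]
s- [381.56996077 256.78253558] [266.83727747 203.31799768]
s+ [370.58139815 275.43788594] [288.45883804 184.38151998]
meas scene (373.91036414565826, 255.50140056022408) (362.70588235294116, 274.12885154061627) (381.61344537815125, 257.88235294117646) (371.8095238095238, 277.91036414565826)
top (274.40896358543415, 210.51540616246498) (295.1372549019608, 191.60784313725492) (267.6862745098039, 204.49299719887955) (288.6946778711485, 185.30532212885154)
```

{"name": "step_arm", "arguments": {
  "steps": [
    [-1, [-0.05, -0.015, 0], 0],
    [-1, [-0.1, -0.015, 0], 0],
    [-1, [-0.15, -0.015, 0], 0],
    [-1, [-0.2, -0.015, 0], 0],
    [-1, [-0.25, -0.015, 0], 0],
    [-1, [-0.3, -0.015, 0], 0],
    [-1, [-0.3, -0.015, 0], 0]
  ]
}}

```text
time: 8.3
ee_pos: [0.5887, -0.0294, 0.0353]
tool_rot: [-0.359, 0.933, -0.0, 0.0]
contact_force: [0.2, 1.1, -1.0]
gripper_width: 0.0288
```

{"name": "step_arm", "arguments": {
  "steps": [
    [-1, [-0.03, 0, 0], 0],
    [-1, [-0.06, 0, 0], 0],
    [-1, [-0.08, 0, 0], 0],
    [-1, [-0.1, 0, 0], 0],
    [-1, [-0.1, 0, 0], 0]
  ]
}}

```text
time: 8.8
ee_pos: [0.5956, -0.0231, 0.0353]
tool_rot: [-0.358, 0.934, -0.0, 0.0]
contact_force: [-0.4, 0.5, -1.4]
gripper_width: 0.0285
```

{"name": "step_arm", "arguments": {
  "steps": [
    [-1, [-0.02, 0, 0], 0],
    [-1, [-0.04, 0, 0], 0],
    [-1, [-0.04, 0, 0], 0]
  ]
}}

```text
time: 9.1
ee_pos: [0.5981, -0.0205, 0.0353]
tool_rot: [-0.358, 0.934, 0.0, -0.0]
contact_force: [-0.4, 0.0, 0.7]
gripper_width: 0.0286
```

{"name": "step_arm", "arguments": {
  "steps": [
    [-1, [-0.02, 0, 0], 0],
    [-1, [-0.03, 0, 0], 0],
    [-1, [-0.04, 0, 0], 0],
    [-1, [-0.04, 0, 0], 0]
  ]
}}

```text
time: 9.5
ee_pos: [0.5986, -0.0196, 0.0355]
tool_rot: [-0.359, 0.933, -0.0, -0.003]
contact_force: [-7.2, -7.2, 5.3]
gripper_width: 0.0286
```

{"name": "step_arm", "arguments": {
  "steps": [
    [-1, [-0.01, 0, 0], 0],
    [-1, [-0.02, 0, 0], 0],
    [-1, [-0.03, 0, 0], 0],
    [-1, [-0.03, 0, 0], 0]
  ]
}}

```text
time: 9.9
ee_pos: [0.599, -0.0191, 0.0356]
tool_rot: [-0.359, 0.933, -0.001, -0.005]
contact_force: [-11.8, -11.2, 9.2]
gripper_width: 0.0289
```

{"name": "step_arm", "arguments": {
  "steps": [
    [-1, [0, 0, -0.015], 0],
    [-1, [0, 0, -0.03], 0],
    [-1, [-0.02, 0, -0.03], 0],
    [-1, [-0.02, 0, -0.03], 0]
  ]
}}

```text
time: 10.3
ee_pos: [0.6005, -0.0175, 0.0371]
tool_rot: [-0.359, 0.933, -0.001, -0.005]
contact_force: [-7.9, -11.3, 0.4]
gripper_width: 0.0289
```

{"name": "step_arm", "arguments": {
  "steps": [
    [-1, [-0.03, 0, 0], 0],
    [-1, [-0.06, 0, 0], 0],
    [-1, [-0.06, 0, 0], 0]
  ]
}}

```text
time: 10.6
ee_pos: [0.6007, -0.0173, 0.0372]
tool_rot: [-0.36, 0.933, -0.002, -0.01]
contact_force: [-16.0, -23.4, 7.6]
gripper_width: 0.0289
```

```bash
python3 - <<'E'
from h import *
b=grab('scene','scene3.png'); s=readout.get_state(); print(s['ee_pos'],s['contact_force'])
cv2.imwrite('pics/c7.png',cv2.resize(b[235:295,340:400],(600,600),interpolation=cv2.INTER_CUBIC)[:,:,::-1])
E
```

```text
[ 0.60065823 -0.01727235  0.03722612] [-15.04185178 -22.47998498   8.59953939]
```

View pics/c7.png

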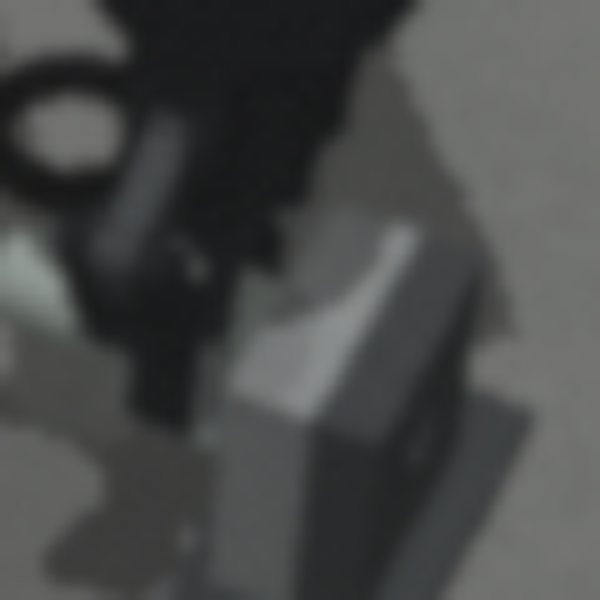

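{"name": "step_arm", "arguments": {
  "steps": [
    [-1, [0.1, 0, 0], 0],
    [-1, [0.2, 0, 0], 0],
    [-1, [0.35, 0, 0], 0],
    [-1, [0.5, 0, 0], 0],
    [-1, [0.65, 0, 0], 0],
    [-1, [0.65, 0, 0], 0],
    [-1, [0.65, 0, -0.4], 0],
    [-1, [0.65, 0, -0.85], -0.2],
    [-1, [0.65, 0, -0.85], -0.4],
    [-1, [0.65, 0, -0.85], -0.61],
    [-1, [0.65, 0, -0.85], -0.61]
  ]
}}

```text
time: 11.75
ee_pos: [0.56, -0.0058, 0.1163]
tool_rot: [-0.539, 0.841, -0.041, -0.021]
contact_force: [0.2, -0.7, -1.5]
gripper_width: 0.0287
```

{"name": "step_arm", "arguments": {
  "steps": [
    [-1, [-0.4, 0.24, 0], 0],
    [-1, [-0.77, 0.48, 0], 0],
    [-1, [-0.77, 0.48, 0], 0],
    [-1, [-0.77, 0.48, 0], 0]
  ]
}}

```text
time: 12.15
ee_pos: [0.5477, 0.0832, 0.1069]
tool_rot: [-0.539, 0.841, -0.04, -0.022]
contact_force: [0.3, -1.6, -1.9]
gripper_width: 0.0288
```

{"name": "step_arm", "arguments": {
  "steps": [
    [-1, [-0.4, 0.24, 0], 0],
    [-1, [-0.77, 0.48, 0], 0],
    [-1, [-0.77, 0.48, 0], 0],
    [-1, [-0.77, 0.48, 0], 0]
  ]
}}

```text
time: 12.55
ee_pos: [0.5372, 0.1713, 0.0989]
tool_rot: [-0.538, 0.841, -0.041, -0.022]
contact_force: [0.2, -0.2, -3.1]
gripper_width: 0.0284
```

{"name": "step_arm", "arguments": {
  "steps": [
    [-1, [-0.4, 0.24, 0], 0],
    [-1, [-0.77, 0.48, 0], 0],
    [-1, [-0.77, 0.48, 0], 0],
    [-1, [-0.77, 0.48, 0], 0]
  ]
}}

```text
time: 12.95
ee_pos: [0.5264, 0.2604, 0.0907]
tool_rot: [-0.538, 0.842, -0.041, -0.022]
contact_force: [-0.4, -0.5, -1.6]
gripper_width: 0.0284
```

{"name": "step_arm", "arguments": {
  "steps": [
    [-1, [-0.4, 0.24, 0], 0],
    [-1, [-0.77, 0.48, 0], 0],
    [-1, [-0.77, 0.48, 0], 0],
    [-1, [-0.77, 0.48, 0], 0],
    [-1, [-0.77, 0.48, 0], 0]
  ]
}}

```text
time: 13.45
ee_pos: [0.5152, 0.3487, 0.0825]
tool_rot: [-0.537, 0.842, -0.041, -0.023]
contact_force: [0.5, -0.8, -0.4]
gripper_width: 0.0287
```

{"name": "step_arm", "arguments": {
  "steps": [
    [-1, [0, 0, -0.5], 0],
    [-1, [0, 0, -0.5], 0],
    [-1, [0.5, 0, -0.5], 0],
    [-1, [0.5, 0, -0.5], 0],
    [-1, [0.5, 0, -0.5], 0]
  ]
}}

```text
time: 13.95
ee_pos: [0.4927, 0.3076, 0.1365]
tool_rot: [-0.537, 0.843, -0.04, -0.023]
contact_force: [0.3, 0.1, -1.5]
gripper_width: 0.0283
```

```bash
python3 - <<'E'
from h import *
from scipy.spatial.transform import Rotation as R
s=readout.get_state(); print(s['ee_pos'],s['joints'].round(4),s['gripper_width']); print(R.from_quat(s['tool_rot']).as_matrix().round(4))
b=grab('scene','scene4.png');a=grab('top','top4.png')
e=s['ee_pos'];u=proj('top',e).astype(int); v=proj('scene',e).astype(int)
f=lambda im,p:cv2.resize(im[p[1]-50:p[1]+50,p[0]-40:p[0]+40],(400,500),interpolation=cv2.INTER_CUBIC)
cv2.imwrite('pics/c8.png',np.hstack([f(a,u),f(b,v)])[:,:,::-1])
E
```

```text
[0.49273259 0.30761954 0.13652562] [ 0.5379  0.4234  1.5852 -0.089   1.1774 -2.1311] 0.02830468424787249
[[-0.4232 -0.906   0.0053]
 [-0.9024  0.4209 -0.0924]
 [ 0.0815 -0.0439 -0.9957]]
```

View pics/c8.png

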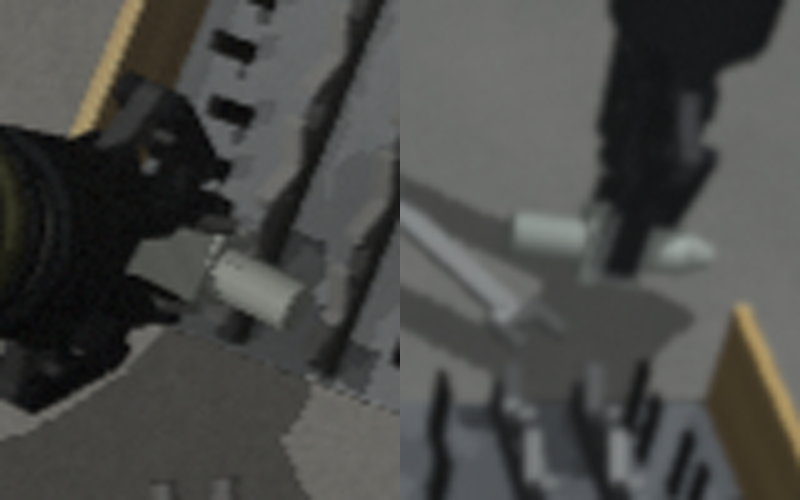

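{"name": "step_arm", "arguments": {
  "steps": [
    [-1, [0.05, 0.08, 0.2], -0.1],
    [-1, [0.05, 0.08, 0.4], -0.1],
    [-1, [0.05, 0.08, 0.6], -0.1],
    [-1, [0.05, 0.08, 0.67], -0.1],
    [-1, [0.05, 0.08, 0.67], -0.1],
    [-1, [0.05, 0.08, 0.67], -0.1]
  ]
}}

```text
time: 14.65
ee_pos: [0.4854, 0.3038, 0.0701]
tool_rot: [-0.57, 0.82, -0.039, -0.023]
contact_force: [0.5, -0.4, -1.3]
gripper_width: 0.0289
```

```bash
python3 - <<'E'
from h import *
from scipy.spatial.transform import Rotation as R
s=readout.get_state(); print(s['ee_pos'],s['joints'].round(4),s['gripper_width'],s['contact_force']); M=R.from_quat(s['tool_rot']).as_matrix(); print(M.round(4))
b=grab('scene','scene5.png')
c=s['ee_pos']-.0082*M[:,2]; print('pillar',c, 'proj c',proj('scene',c),'ends',proj('scene',c-.05*M[:,0]),proj('scene',c+.05*M[:,0]))
im=cv2.resize(b[175:265,430:520],(800,800),interpolation=cv2.INTER_CUBIC)[:600,:,::-1]
cv2.imwrite('pics/c9.png',cv2.convertScaleAbs(im,alpha=1.5))
E
```

```text
[0.48543699 0.30384014 0.07011946] [ 0.5386  0.488   1.676  -0.0961  1.0199 -2.1958] 0.02887847771636952 [ 0.52801163 -0.36748431 -1.25216447]
[[-0.3481 -0.9374  0.0074]
 [-0.9338  0.346  -0.0908]
 [ 0.0826 -0.0385 -0.9958]]
pillar [0.48537627 0.30458476 0.07828536] proj c [456.17999557 197.51602794] ends [474.97873235 198.85589321] [437.25961124 196.16749234]
```

View pics/c9.png

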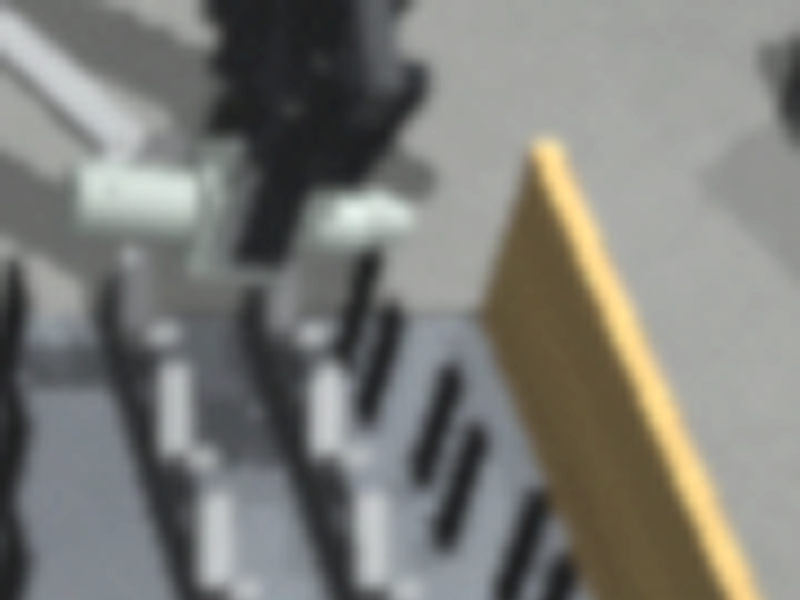

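```bash
python3 - <<'E'
from h import *
g=lambda u,v:(430+u/8.889-.44,175+v/8.889-.44)
c=np.array([.5605,.271]);x=np.array([.936,-.352]);y=np.array([.352,.936])
for nm,p,z in(('spot1',(238,333),.032),('spot2',(279,456),.032),('face1',(214,287),.042),('face2',(249,408),.042),('face3',(292,535),.042)):
    w=onz('scene',g(*p),z)[:2]; print(nm,w.round(4),'rack',((w-c)@x).round(4),((w-c)@y).round(4))
for z in(.05,):
    for p in((545,140),(492,310)): w=onz('scene',g(*p),.075)[:2]; print('board',w.round(4),((w-c)@x).round(4),((w-c)@y).round(4))
print(onz('scene',(475.9,199.1),.0742),onz('scene',(438,196.5),.0824))
E
```

```text
spot1 [0.4913 0.3123] rack -0.0793 0.0143
spot2 [0.543  0.2931] rack -0.0242 0.0145
face1 [0.4801 0.3087] rack -0.0886 0.007
face2 [0.531  0.2882] rack -0.0337 0.0058
face3 [0.5816 0.2697] rack 0.0202 0.0063
board [0.4872 0.4114] -0.118 0.1056
board [0.5488 0.3494] -0.0385 0.0693
[0.50451296 0.35290665 0.0742    ] [0.46982313 0.25898106 0.0824    ]
```

{"name": "step_arm", "arguments": {
  "steps": [
    [-1, [-0.01, 0, 0.05], 0],
    [-1, [-0.01, 0, 0.1], 0],
    [-1, [-0.02, 0.01, 0.15], 0],
    [-1, [-0.02, 0.01, 0.19], 0],
    [-1, [-0.02, 0.01, 0.22], 0],
    [-1, [-0.02, 0.01, 0.25], 0],
    [-1, [-0.02, 0.01, 0.25], 0]
  ]
}}

```text
time: 15.4
ee_pos: [0.4854, 0.3045, 0.0445]
tool_rot: [-0.57, 0.82, -0.039, -0.022]
contact_force: [1.8, 4.9, -3.6]
gripper_width: 0.029
```

{"name": "step_arm", "arguments": {
  "steps": [
    [-1, [0, 0, 0.02], 0],
    [-1, [0, 0, 0.04], 0],
    [-1, [0, 0, 0.04], 0]
  ]
}}

```text
time: 15.7
ee_pos: [0.4855, 0.3044, 0.0417]
tool_rot: [-0.57, 0.82, -0.039, -0.022]
contact_force: [0.4, 5.8, 3.8]
gripper_width: 0.0286
```

```bash
python3 - <<'E'
from h import *
s=readout.get_state(); print(s['ee_pos'],s['gripper_width'],s['contact_force'])
b=grab('scene','scene6.png')
im=cv2.resize(b[175:265,430:520],(800,800),interpolation=cv2.INTER_CUBIC)[:600,:,::-1]
cv2.imwrite('pics/c10.png',cv2.convertScaleAbs(im,alpha=1.5))
E
```

```text
[0.48550376 0.30438843 0.04169659] 0.028624906735385112 [0.35477145 5.83921223 3.79218783]
```

View pics/c10.png

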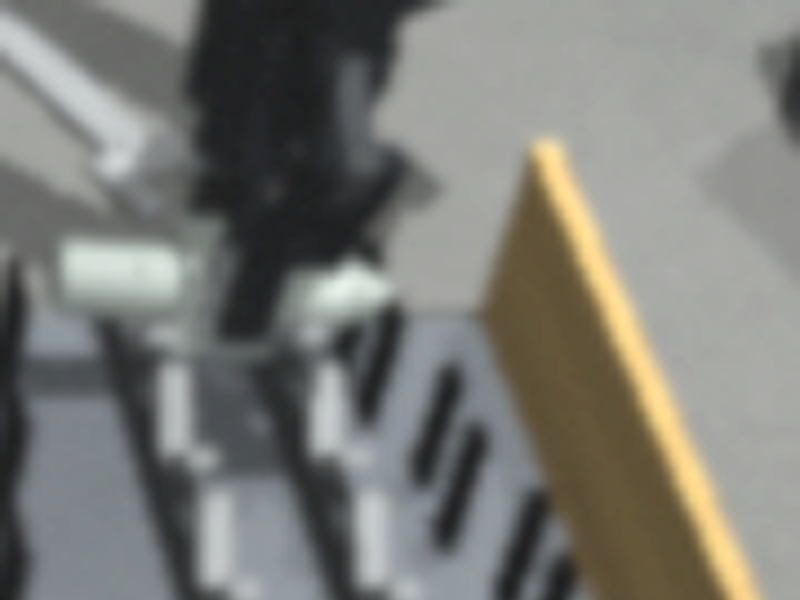

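{"name": "step_arm", "arguments": {
  "steps": [
    [-1, [-0.02, 0, 0], 0],
    [-1, [-0.02, 0, 0.02], 0],
    [-1, [-0.02, 0, 0.03], 0],
    [-1, [-0.02, 0, 0.04], 0],
    [-1, [-0.02, 0, 0.04], 0]
  ]
}}

```text
time: 16.25
ee_pos: [0.485, 0.3048, 0.0405]
tool_rot: [-0.57, 0.82, -0.039, -0.022]
contact_force: [-7.6, 1.0, 26.8]
gripper_width: 0.029
```

{"name": "step_arm", "arguments": {
  "steps": [
    [-1, [0, 0, -0.03], 0],
    [0, [0, 0, -0.03], 0],
    [0, [0, 0, -0.03], 0],
    [0, [0, 0, -0.03], 0],
    [0, [0, 0, -0.03], 0],
    [0, [0, 0, -0.03], 0]
  ]
}}

```text
time: 16.85
ee_pos: [0.4849, 0.3042, 0.0389]
tool_rot: [-0.57, 0.82, -0.039, -0.024]
contact_force: [-0.2, -0.4, -0.4]
gripper_width: 0.0426
```

{"name": "step_arm", "arguments": {
  "steps": [
    [0, [0, 0, -0.3], 0],
    [0, [0, 0, -0.6], 0],
    [0, [0, 0, -1], 0],
    [0, [0, 0, -1], 0]
  ]
}}

```text
time: 17.25
ee_pos: [0.488, 0.3162, 0.1442]
tool_rot: [-0.571, 0.82, -0.04, -0.018]
contact_force: [0.6, 1.5, 0.6]
gripper_width: 0.0429
```

{"name": "step_arm", "arguments": {
  "steps": [
    [0, [1, 0, 0], 0.3],
    [0, [1, 0, 0], 0.6],
    [0, [1, 0, 0], 0.8],
    [0, [1, 0, 0], 1],
    [0, [1, 0, 0], 1],
    [0, [1, 0, 0], 1]
  ]
}}

```text
time: 17.85
ee_pos: [0.4493, 0.2198, 0.1467]
tool_rot: [-0.211, 0.976, -0.046, -0.007]
contact_force: [0.8, -0.7, -0.5]
gripper_width: 0.0427
```

```bash
python3 - <<'E'
from h import *
s=readout.get_state(); print(s['time'],s['ee_pos'],s['joints'].round(3),s['gripper_width'],s['contact_force'])
b=grab('scene','scene7.png');a=grab('top','top7.png')
im=np.hstack([cv2.resize(b[175:265,430:510],(400,450),interpolation=cv2.INTER_CUBIC),cv2.resize(a[210:300,95:175],(400,450),interpolation=cv2.INTER_CUBIC)])[:,:,::-1]
cv2.imwrite('pics/c11.png',cv2.convertScaleAbs(im,alpha=1.4))
E
```

```text
17.85 [0.44925961 0.21981891 0.14669769] [ 0.434  0.308  1.751 -0.095  1.118 -1.519] 0.04270968673745324 [ 0.81271491 -0.66100149 -0.49823298]
```

View pics/c11.png

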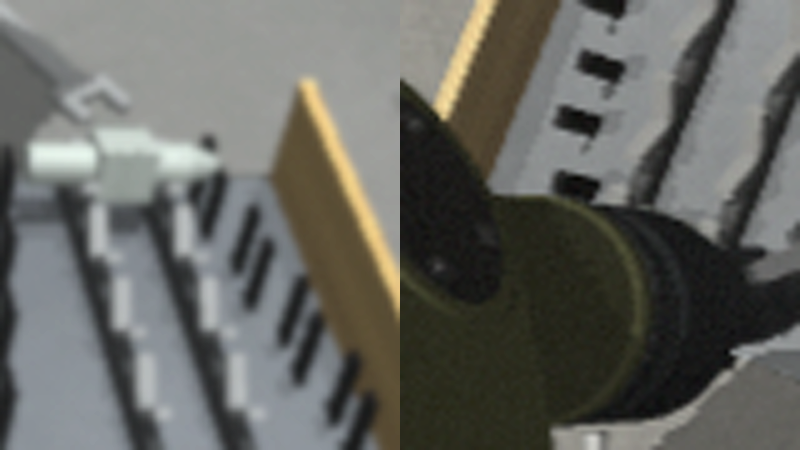

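```bash
python3 - <<'E'
from h import *
d=np.array([.352,.936,0])
for z in(.046,.05):
    c=np.array([.4855,.3058,z]); print(z,proj('scene',c+.05*d),proj('scene',c-.05*d),proj('scene',c))
b=cv2.imread('pics/scene7.png'); print(b[205:210,434:476,1].max(0))
col=b[190:225,445,1]; print(col); print(b[190:225,440,1]); print(b[190:225,468,1])
for z in(.046,.05):
  for k in(-.045,-.03,.04): c=np.array([.4855,.3058,z])+k*d; print(z,k,proj('scene',c+[0,0,.0105]).round(1),proj('scene',c).round(1))
E
```

```text
0.046 [472.99717871 207.24641162] [435.16563408 207.03136546] [454.09636217 207.13897355]
0.05 [473.34544    206.06531619] [435.43015827 205.84791759] [454.40282138 205.95670302]
[ 72  99 148 168 172 173 173 173 173 173 174 173 174 172 161 127 121 135
 140 137 138 141 140 134 137 142 144 150 161 168 171 170 167 166 162 157
 152 147 140 124 113 111]
[ 87  90 103 119 122 123 125 114  96  89 102 110 121 142 163 173 172 160
 142 122  99  81  68  58  46  37  35  38  42  42  39  35  33  34  38]
[ 72  66  69  73  69  66  70  80  94 101 107 108 113 133 160 173 170 157
 139 118  98  83  75  74  66  56  53  54  57  68  84  89  91  96  98]
[110 110 110 110 110 111 111 111 111 110 111 111 111 121 142 159 162 155
 141 122  98  70  49  38  37  52  76  93 102 110 113 114 112 113 115]
0.046 -0.045 [437.8 203.9] [437.1 207. ]
0.046 -0.03 [443.5 204. ] [442.7 207.1]
0.046 0.04 [470.1 204.1] [469.2 207.2]
0.05 -0.045 [438.  202.7] [437.3 205.9]
0.05 -0.03 [443.8 202.8] [443.  205.9]
0.05 0.04 [470.5 202.9] [469.6 206. ]
```

{"name": "step_arm", "arguments": {
  "steps": [
    [0, [0.15, -0.74, -0.2], 0],
    [0, [0.15, -0.74, -0.2], 0],
    [0, [0.15, -0.74, -0.2], 0],
    [0, [0.15, -0.74, -0.2], 0]
  ]
}}

```text
time: 18.35
ee_pos: [0.4667, 0.1488, 0.1738]
tool_rot: [-0.213, 0.976, -0.045, -0.007]
contact_force: [-0.8, -0.3, 0.2]
gripper_width: 0.0425
```

{"name": "step_arm", "arguments": {
  "steps": [
    [0, [0.15, -0.74, 0], 0],
    [0, [0.15, -0.74, 0], 0],
    [0, [0.15, -0.74, 0], 0],
    [0, [0.15, -0.74, 0], 0]
  ]
}}

```text
time: 18.75
ee_pos: [0.4835, 0.0766, 0.1802]
tool_rot: [-0.213, 0.976, -0.045, -0.007]
contact_force: [-1.1, -0.5, 0.7]
gripper_width: 0.0429
```

{"name": "step_arm", "arguments": {
  "steps": [
    [0, [0.15, -0.74, 0], 0],
    [0, [0.15, -0.74, 0], 0],
    [0, [0.15, -0.74, 0], 0],
    [0, [0.15, -0.74, 0], 0]
  ]
}}

```text
time: 19.15
ee_pos: [0.5007, 0.0039, 0.1872]
tool_rot: [-0.213, 0.976, -0.045, -0.007]
contact_force: [0.4, 0.0, -0.4]
gripper_width: 0.0427
```

{"name": "step_arm", "arguments": {
  "steps": [
    [0, [0, 0, 0], 1],
    [0, [0, 0, 0], 1],
    [0, [0, 0, 0], 1],
    [0, [0, 0, 0], 1],
    [0, [0, 0, 0], 1],
    [0, [0, 0, 0], 1]
  ]
}}

```text
time: 19.75
ee_pos: [0.5004, 0.0048, 0.1872]
tool_rot: [0.177, 0.983, -0.044, 0.011]
contact_force: [0.6, -0.1, 0.3]
gripper_width: 0.0426
```

{"name": "step_arm", "arguments": {
  "steps": [
    [0, [0, 0, 0], 1],
    [0, [0, 0, 0], 1],
    [0, [0, 0, 0], 1],
    [0, [0, 0, 0], 1],
    [0, [0, 0, 0], 1],
    [0, [0, 0, 0], 1]
  ]
}}

```text
time: 20.35
ee_pos: [0.5004, 0.0049, 0.1872]
tool_rot: [0.54, 0.84, -0.037, 0.027]
contact_force: [0.4, -0.6, 0.1]
gripper_width: 0.0431
```

{"name": "step_arm", "arguments": {
  "steps": [
    [0, [0, 0, 0], 1],
    [0, [0, 0, 0], 1],
    [0, [0, 0, 0], 1],
    [0, [0, 0, 0], 1],
    [0, [0, 0, 0], 1],
    [0, [0, 0, 0], 1]
  ]
}}

```text
time: 20.95
ee_pos: [0.5004, 0.0048, 0.1873]
tool_rot: [0.821, 0.57, -0.024, 0.039]
contact_force: [-0.7, 0.2, 0.7]
gripper_width: 0.0428
```

{"name": "step_arm", "arguments": {
  "steps": [
    [0, [0, 0, 0], 1],
    [0, [0, 0, 0], 1],
    [0, [0, 0, 0], 1],
    [0, [0, 0, 0], 1],
    [0, [0, 0, 0], 1],
    [0, [0, 0, 0], 1]
  ]
}}

```text
time: 21.55
ee_pos: [0.5004, 0.0048, 0.1872]
tool_rot: [0.976, 0.212, -0.007, 0.045]
contact_force: [-0.5, -0.4, -0.3]
gripper_width: 0.0426
```

{"name": "step_arm", "arguments": {
  "steps": [
    [0, [0, 0, 0], 1],
    [0, [0, 0, 0], 1],
    [0, [0, 0, 0], 1],
    [0, [0, 0, 0], 1],
    [0, [0, 0, 0], 1],
    [0, [0, 0, 0], 1]
  ]
}}

```text
time: 22.15
ee_pos: [0.5004, 0.0048, 0.1872]
tool_rot: [0.983, -0.177, 0.011, 0.044]
contact_force: [0.2, 0.2, 0.5]
gripper_width: 0.043
```

```bash
cat >> h.py <<'E'
from scipy.spatial.transform import Rotation as Ro
def st():
    s=readout.get_state(); M=Ro.from_quat(s['tool_rot']).as_matrix()
    print('t',round(s['time'],2),'p',s['ee_pos'].round(4),'yaw',np.degrees(np.arctan2(M[1,0],M[0,0])).round(2),'zt',M[:,2].round(4),'q',s['joints'].round(3),'w',round(s['gripper_width'],4),'F',s['contact_force'].round(1)); return s,M
E
python3 -c "
from h import *
st()"
```

```text
t 22.15 p [0.5004 0.0048 0.1872] yaw -20.36 zt [ 0.0052 -0.0903 -0.9959] q [-0.008  0.245  1.725 -0.098  1.168  1.958] w 0.043 F [0.2 0.2 0.5]
```

{"name": "step_arm", "arguments": {
  "steps": [
    [0, [0, 0, 0], 0.9],
    [0, [0, 0, 0], 0.9],
    [0, [0, 0, 0], 0.9],
    [0, [0, 0, 0], 0.9],
    [0, [0, 0, 0], 0.9],
    [0, [0, 0, 0], 0.9]
  ]
}}

```text
time: 22.75
ee_pos: [0.5005, 0.0046, 0.1873]
tool_rot: [0.862, -0.505, 0.025, 0.038]
contact_force: [-0.3, -0.1, -0.7]
gripper_width: 0.0428
```

{"name": "step_arm", "arguments": {
  "steps": [
    [0, [0, 0, 0], 0.2],
    [0, [0, 0, 0], 0.2],
    [0, [0, 0, 0], 0.2],
    [0, [0, 0, 0], 0.2]
  ]
}}

```text
time: 23.15
ee_pos: [0.4991, -0.0216, 0.1894]
tool_rot: [0.83, -0.557, 0.018, 0.018]
contact_force: [0.2, 0.1, 0.3]
gripper_width: 0.0427
```

```bash
python3 -c "
from h import *
st()"
```

```text
t 23.15 p [ 0.4991 -0.0216  0.1894] yaw -67.65 zt [ 0.0096 -0.0505 -0.9987] q [-0.091  0.236  1.729 -0.054  1.163  2.682] w 0.0427 F [0.2 0.1 0.3]
```

{"name": "step_arm", "arguments": {
  "steps": [
    [0, [0, 0, 0], 0.21],
    [0, [0, 0, 0], 0.21],
    [0, [0, 0, 0], 0.21],
    [0, [0, 0, 0], 0.21]
  ]
}}

```text
time: 23.55
ee_pos: [0.4934, -0.0519, 0.1894]
tool_rot: [0.795, -0.607, 0.009, -0.005]
contact_force: [0.1, 0.7, 0.6]
gripper_width: 0.0428
```

{"name": "step_arm", "arguments": {
  "steps": [
    [1, [0, 0, 0], -1],
    [1, [0, 0, 0], -1],
    [1, [0, 0, 0], -1],
    [1, [0, 0, 0], -1],
    [1, [0, 0, 0], -1],
    [1, [0, 0, 0], -1]
  ]
}}

```text
time: 24.15
ee_pos: [0.4936, -0.0514, 0.1894]
tool_rot: [0.967, -0.254, 0.01, -0.002]
contact_force: [-0.2, 0.4, 1.2]
gripper_width: 0.0855
```

```bash
python3 - <<'E'
from h import *
st()
a=grab('top','top8.png'); b=grab('scene','scene8.png')
for n,im,box in(('top',a,(190,290,320,480)),('scene',b,(240,345,165,320))):
    g=im.max(2); m=np.zeros_like(g); r0,r1,c0,c1=box; m[r0:r1,c0:c1]=(g[r0:r1,c0:c1]>115)*255
    N,L,S,ce=cv2.connectedComponentsWithStats(m)
    for i in range(1,N):
        if S[i,4]<80: continue
        ys,xs=np.nonzero(L==i); P=np.c_[xs,ys].astype(float); c=P.mean(0)
        d=np.linalg.svd(P-c,full_matrices=False)[2][0]; q=(P-c)@d
        w1,w2=onz(n,c+d*(q.min()-.5),.015),onz(n,c+d*(q.max()+.5),.015); v=w2-w1
        print(n,S[i,4],c.round(1),'mid',((w1+w2)/2).round(4),'L',np.linalg.norm(v).round(4),'ang',np.degrees(np.arctan2(v[1],v[0])).round(1))
E
```

```text
t 24.15 p [ 0.4936 -0.0514  0.1894] yaw -29.42 zt [ 0.0206 -0.0021 -0.9998] q [-0.19   0.226  1.742  0.002  1.153  1.893] w 0.0855 F [-0.2  0.4  1.2]
top 438 [447.8 215.1] mid [ 0.5903 -0.3856  0.015 ] L 0.123 ang 169.8
top 545 [380.2 237.4] mid [ 0.5395 -0.2273  0.015 ] L 0.1619 ang 177.6
top 337 [420.3 227. ] mid [ 0.5717 -0.3211  0.015 ] L 0.085 ang -179.4
top 180 [419.4 253.8] mid [ 0.5003 -0.3186  0.015 ] L 0.0539 ang 178.4
scene 469 [264.8 282.6] mid [ 0.5346 -0.2253  0.015 ] L 0.171 ang -2.5
scene 505 [224.4 293.3] mid [ 0.5372 -0.3185  0.015 ] L 0.155 ang -1.7
scene 457 [198.6 318.5] mid [ 0.5861 -0.3838  0.015 ] L 0.1231 ang -10.3
```

{"name": "step_arm", "arguments": {
  "steps": [
    [1, [0.82, 0.81, 0], 0],
    [1, [0.82, 0.81, 0], 0],
    [1, [0.82, 0.81, 0], 0],
    [1, [0.82, 0.81, 0], 0]
  ]
}}

```text
time: 24.65
ee_pos: [0.5255, -0.1653, 0.1902]
tool_rot: [0.966, -0.258, 0.011, -0.001]
contact_force: [-0.4, 1.2, 0.6]
gripper_width: 0.0855
```

{"name": "step_arm", "arguments": {
  "steps": [
    [1, [0.82, 0.81, 0], 0],
    [1, [0.82, 0.81, 0], 0],
    [1, [0.82, 0.81, 0], 0],
    [1, [0.82, 0.81, 0], 0]
  ]
}}

```text
time: 25.05
ee_pos: [0.5557, -0.2753, 0.1908]
tool_rot: [0.966, -0.258, 0.01, -0.002]
contact_force: [0.0, 0.4, 0.0]
gripper_width: 0.0852
```

{"name": "step_arm", "arguments": {
  "steps": [
    [1, [0.82, 0.81, 0], 0],
    [1, [0.82, 0.81, 0], 0],
    [1, [0.82, 0.81, 0], 0],
    [1, [0.82, 0.81, 0], 0]
  ]
}}

```text
time: 25.45
ee_pos: [0.5864, -0.3855, 0.1915]
tool_rot: [0.966, -0.258, 0.01, -0.002]
contact_force: [0.2, 0.6, -0.6]
gripper_width: 0.0856
```

{"name": "step_arm", "arguments": {
  "steps": [
    [1, [0, 0, 0], -0.886],
    [1, [0, 0, 0], -0.886],
    [1, [0, 0, 0], -0.886],
    [1, [0, 0, 0], -0.886],
    [1, [0, 0, 0], -0.886],
    [1, [0, 0, 0], -0.886]
  ]
}}

```text
time: 26.05
ee_pos: [0.5856, -0.3819, 0.1922]
tool_rot: [0.996, 0.089, 0.01, 0.001]
contact_force: [-0.2, 0.4, -0.2]
gripper_width: 0.0852
```

{"name": "step_arm", "arguments": {
  "steps": [
    [1, [0, 0, 0], -0.886],
    [1, [0, 0, 0], -0.886],
    [1, [0, 0, 0], -0.886],
    [1, [0, 0, 0], -0.886],
    [1, [0, 0, 0], -0.886],
    [1, [0, 0, 0], -0.886]
  ]
}}

```text
time: 26.65
ee_pos: [0.5858, -0.3834, 0.1922]
tool_rot: [0.907, 0.422, 0.009, 0.005]
contact_force: [0.1, -0.3, -1.2]
gripper_width: 0.0855
```

{"name": "step_arm", "arguments": {
  "steps": [
    [1, [0, 0, 0], -0.886],
    [1, [0, 0, 0], -0.886],
    [1, [0, 0, 0], -0.886],
    [1, [0, 0, 0], -0.886],
    [1, [0, 0, 0], -0.886],
    [1, [0, 0, 0], -0.886]
  ]
}}

```text
time: 27.25
ee_pos: [0.586, -0.3843, 0.1922]
tool_rot: [0.709, 0.705, 0.007, 0.008]
contact_force: [0.1, -0.3, -0.1]
gripper_width: 0.0852
```

{"name": "step_arm", "arguments": {
  "steps": [
    [1, [0, 0, 0], -0.886],
    [1, [0, 0, 0], -0.886],
    [1, [0, 0, 0], -0.886],
    [1, [0, 0, 0], -0.886],
    [1, [0, 0, 0], -0.886],
    [1, [0, 0, 0], -0.886]
  ]
}}

```text
time: 27.85
ee_pos: [0.5861, -0.3849, 0.1921]
tool_rot: [0.427, 0.904, 0.004, 0.01]
contact_force: [0.9, -0.7, 0.3]
gripper_width: 0.0853
```

{"name": "step_arm", "arguments": {
  "steps": [
    [1, [0, 0, 0.8], -0.886],
    [1, [0, 0, 0.8], -0.886],
    [1, [0, 0, 0.8], -0.886],
    [1, [0, 0, 0.8], -0.886],
    [1, [0, 0, 0.8], -0.886],
    [1, [0, 0, 0.8], -0.886]
  ]
}}

```text
time: 28.45
ee_pos: [0.5878, -0.3854, 0.112]
tool_rot: [0.093, 0.996, 0.0, 0.01]
contact_force: [0.3, -0.2, -0.0]
gripper_width: 0.0857
```

```bash
python3 -c "
from h import *
s,M=st()
print((np.array([.588,-.385,.008])-s['ee_pos'])@M)"
```

```text
t 28.45 p [ 0.5878 -0.3854  0.112 ] yaw 169.3 zt [ 0.0204 -0.0019 -0.9998] q [-0.646  0.567  1.379  0.012  1.178 -2.035] w 0.0857 F [ 0.3 -0.2 -0. ]
[0.00200678 0.00024374 0.1040115 ]
```

{"name": "step_arm", "arguments": {
  "steps": [
    [1, [0.02, 0, 0.5], 0],
    [1, [0.02, 0, 0.9], 0],
    [1, [0.02, 0, 1], 0],
    [1, [0.02, 0, 1], 0]
  ]
}}

```text
time: 28.85
ee_pos: [0.5867, -0.3846, 0.0102]
tool_rot: [0.093, 0.996, 0.001, 0.008]
contact_force: [-0.3, 0.5, 0.7]
gripper_width: 0.0853
```

{"name": "step_arm", "arguments": {
  "steps": [
    [-1, [0, 0, 0.04], 0],
    [-1, [0, 0, 0.04], 0],
    [-1, [0, 0, 0.04], 0],
    [-1, [0, 0, 0.04], 0],
    [-1, [0, 0, 0.04], 0],
    [-1, [0, 0, 0.04], 0],
    [-1, [0, 0, 0.04], 0],
    [-1, [0, 0, 0.04], 0],
    [-1, [0, 0, 0.04], 0]
  ],
  "squeeze": 80
}}

```text
time: 29.75
ee_pos: [0.5892, -0.3865, 0.0102]
tool_rot: [0.091, 0.996, -0.001, 0.012]
contact_force: [0.4, 1.3, 6.2]
gripper_width: 0.0281
```

{"name": "step_arm", "arguments": {
  "steps": [
    [-1, [0, 0, -0.4], 0],
    [-1, [0, 0, -0.7], 0],
    [-1, [0, 0, -0.9], 0],
    [-1, [0, 0, -0.9], 0],
    [-1, [0, 0, -0.9], 0]
  ]
}}

```text
time: 30.25
ee_pos: [0.5859, -0.3855, 0.0981]
tool_rot: [0.091, 0.996, -0.0, 0.01]
contact_force: [-0.9, -0.1, -2.0]
gripper_width: 0.0282
```

```bash
cat >> h.py <<'E'
def pill(L,off=.0082,sgn=1,fn='x.png'):
    """bright blob of held pillar in scene vs prediction; chamfer dir = sgn*tool x"""
    s,M=st(); c=s['ee_pos']-off*M[:,2]; d=sgn*M[:,0]; b=grab('scene',fn)
    print('pred tip',proj('scene',c+d*L/2).round(1),'sq',proj('scene',c-d*L/2).round(1),'c',c.round(4),'d',d.round(3)); return b,c,d
E
python3 - <<'E'
from h import *
b,c,d=pill(.12,fn='scene9.png')
g=b.max(2).astype(float); t=proj('scene',c+d*.06);q=proj('scene',c-d*.06)
for k in np.arange(-10,11): pass
u=(t-q)/np.linalg.norm(t-q)
print('along beyond tip',[int(g[tuple((t+u*k).round().astype(int)[::-1])]) for k in range(-5,6)])
print('beyond sq',[int(g[tuple((q-u*k).round().astype(int)[::-1])]) for k in range(-5,6)])
E
```

```text
t 30.25 p [ 0.5859 -0.3855  0.0981] yaw 169.55 zt [ 0.0208 -0.0025 -0.9998] q [-0.648  0.578  1.398  0.012  1.148 -2.041] w 0.0282 F [-0.9 -0.1 -2. ]
pred tip [190.6 268.2] sq [189.1 312.8] c [ 0.5858 -0.3854  0.1063] d [-0.983  0.181 -0.021]
along beyond tip [55, 42, 30, 30, 28, 29, 30, 28, 27, 29, 27]
beyond sq [176, 176, 174, 166, 143, 117, 108, 106, 106, 105, 103]
```

{"name": "step_arm", "arguments": {
  "steps": [
    [-1, [0.1, 0.4, 0], 0],
    [-1, [0.21, 0.8, 0], 0],
    [-1, [0.21, 0.8, 0], 0],
    [-1, [0.21, 0.8, 0], 0]
  ]
}}

```text
time: 30.7
ee_pos: [0.5789, -0.3014, 0.0959]
tool_rot: [0.09, 0.996, 0.0, 0.009]
contact_force: [-0.0, -0.6, -1.2]
gripper_width: 0.0279
```

{"name": "step_arm", "arguments": {
  "steps": [
    [-1, [0.1, 0.4, 0], 0],
    [-1, [0.21, 0.8, 0], 0],
    [-1, [0.21, 0.8, 0], 0],
    [-1, [0.21, 0.8, 0], 0]
  ]
}}

```text
time: 31.1
ee_pos: [0.5739, -0.2207, 0.0968]
tool_rot: [0.09, 0.996, -0.0, 0.01]
contact_force: [0.6, -0.0, -1.4]
gripper_width: 0.0284
```

{"name": "step_arm", "arguments": {
  "steps": [
    [-1, [0.1, 0.4, 0], 0],
    [-1, [0.21, 0.8, 0], 0],
    [-1, [0.21, 0.8, 0], 0],
    [-1, [0.21, 0.8, 0], 0]
  ]
}}

```text
time: 31.5
ee_pos: [0.5684, -0.139, 0.097]
tool_rot: [0.091, 0.996, -0.001, 0.011]
contact_force: [-0.0, -0.9, -1.4]
gripper_width: 0.0285
```

{"name": "step_arm", "arguments": {
  "steps": [
    [-1, [0.1, 0.4, 0], 0],
    [-1, [0.21, 0.8, 0], 0],
    [-1, [0.21, 0.8, 0], 0],
    [-1, [0.21, 0.8, 0], 0]
  ]
}}

```text
time: 31.9
ee_pos: [0.5626, -0.0568, 0.0969]
tool_rot: [0.091, 0.996, -0.001, 0.011]
contact_force: [0.4, -0.6, -1.5]
gripper_width: 0.0285
```

{"name": "step_arm", "arguments": {
  "steps": [
    [-1, [0, 0, 0], 0.944],
    [-1, [0, 0, 0], 0.944],
    [-1, [0, 0, 0], 0.944],
    [-1, [0, 0, 0], 0.944],
    [-1, [0, 0, 0], 0.944],
    [-1, [0, 0, 0], 0.944]
  ]
}}

```text
time: 32.5
ee_pos: [0.5627, -0.0582, 0.0969]
tool_rot: [0.447, 0.895, 0.003, 0.011]
contact_force: [0.4, -0.5, -1.7]
gripper_width: 0.0284
```

{"name": "step_arm", "arguments": {
  "steps": [
    [-1, [0, 0, 0], 0.944],
    [-1, [0, 0, 0], 0.944],
    [-1, [0, 0, 0], 0.944],
    [-1, [0, 0, 0], 0.944],
    [-1, [0, 0, 0], 0.944],
    [-1, [0, 0, 0], 0.944]
  ]
}}

```text
time: 33.1
ee_pos: [0.5622, -0.0572, 0.0969]
tool_rot: [0.739, 0.673, 0.007, 0.008]
contact_force: [-0.8, 0.1, -1.6]
gripper_width: 0.0281
```

{"name": "step_arm", "arguments": {
  "steps": [
    [-1, [0, 0, 0], 0.944],
    [-1, [0, 0, 0], 0.944],
    [-1, [0, 0, 0], 0.944],
    [-1, [0, 0, 0], 0.944],
    [-1, [0, 0, 0], 0.944],
    [-1, [0, 0, 0], 0.944]
  ]
}}

```text
time: 33.7
ee_pos: [0.562, -0.0566, 0.0969]
tool_rot: [0.932, 0.361, 0.009, 0.005]
contact_force: [-0.4, 0.4, -1.0]
gripper_width: 0.0282
```

```bash
python3 -c "
from h import *
s,M=st()
print((np.array([.5597,-.0542,.0402])-s['ee_pos'])@M)"
```

```text
t 33.7 p [ 0.562  -0.0566  0.0969] yaw 42.34 zt [ 0.0212 -0.0027 -0.9998] q [-1.760e-01  4.170e-01  1.719e+00  1.000e-03  9.840e-01  6.550e-01] w 0.0282 F [-0.4  0.4 -1. ]
[-0.00086474 -0.00426289  0.05663116]
```

{"name": "step_arm", "arguments": {
  "steps": [
    [-1, [-0.01, -0.04, 0.3], 0],
    [-1, [-0.01, -0.04, 0.5], 0],
    [-1, [-0.01, -0.04, 0.57], 0],
    [-1, [-0.01, -0.04, 0.57], 0],
    [-1, [-0.01, -0.04, 0.57], 0]
  ]
}}

```text
time: 34.2
ee_pos: [0.5601, -0.0539, 0.0403]
tool_rot: [0.933, 0.36, 0.01, 0.005]
contact_force: [-0.2, -0.3, -1.2]
gripper_width: 0.0284
```

{"name": "step_arm", "arguments": {
  "steps": [
    [-1, [0.05, 0, 0], 0],
    [-1, [0.1, 0, 0], 0],
    [-1, [0.15, 0, 0], 0],
    [-1, [0.2, 0, 0], 0],
    [-1, [0.25, 0, 0], 0],
    [-1, [0.3, 0, 0], 0],
    [-1, [0.34, 0, 0], 0],
    [-1, [0.34, 0, 0], 0]
  ]
}}

```text
time: 35.0
ee_pos: [0.5852, -0.0303, 0.0402]
tool_rot: [0.933, 0.36, 0.009, 0.005]
contact_force: [0.4, 0.4, -1.0]
gripper_width: 0.0281
```

{"name": "step_arm", "arguments": {
  "steps": [
    [-1, [0.03, 0, 0], 0],
    [-1, [0.05, 0, 0], 0],
    [-1, [0.05, 0, 0], 0]
  ]
}}

```text
time: 35.3
ee_pos: [0.5883, -0.0273, 0.0402]
tool_rot: [0.933, 0.359, 0.009, 0.005]
contact_force: [0.8, -0.1, -2.8]
gripper_width: 0.0282
```

```bash
python3 -c "
from h import *
s,M=st()
F=s['contact_force']; print('F tool',F@M); print((np.array([.5932,-.0241,.0402])-s['ee_pos'])@M)"
```

```text
t 35.3 p [ 0.5883 -0.0273  0.0402] yaw 42.12 zt [ 0.0206 -0.0023 -0.9998] q [-0.118  0.517  1.719  0.     0.885  0.717] w 0.0282 F [ 0.8 -0.1 -2.8]
F tool [0.5389231  0.57601835 2.79538215]
[0.00573698 0.00090935 0.00012578]
```

{"name": "step_arm", "arguments": {
  "steps": [
    [-1, [0.02, 0, 0], 0],
    [-1, [0.04, 0, 0], 0],
    [-1, [0.06, 0, 0], 0],
    [-1, [0.06, 0, 0], 0]
  ]
}}

```text
time: 35.7
ee_pos: [0.5912, -0.025, 0.0396]
tool_rot: [0.933, 0.36, 0.007, 0.005]
contact_force: [-1.1, -7.6, -4.8]
gripper_width: 0.0285
```

{"name": "step_arm", "arguments": {
  "steps": [
    [-1, [0.02, 0, 0], 0],
    [-1, [0.04, 0, 0], 0],
    [-1, [0.05, 0, 0], 0],
    [-1, [0.05, 0, 0], 0]
  ]
}}

```text
time: 36.1
ee_pos: [0.5929, -0.024, 0.0393]
tool_rot: [0.933, 0.36, 0.005, 0.006]
contact_force: [-5.5, -15.4, -3.1]
gripper_width: 0.0282
```

```bash
python3 -c "
from h import *
s,M=st()
F=s['contact_force']; print('F tool',F@M); print((np.array([.5932,-.0241,.0402])-s['ee_pos'])@M)"
```

```text
t 36.1 p [ 0.5929 -0.024   0.0393] yaw 42.19 zt [ 0.0135 -0.0082 -0.9999] q [-0.107  0.525  1.704 -0.009  0.898  0.732] w 0.0282 F [ -5.5 -15.4  -3.1]
F tool [-14.49884775   7.67465936   3.15127154]
[ 0.00020215  0.00028835 -0.00090372]
```

{"name": "step_arm", "arguments": {
  "steps": [
    [-1, [0.01, 0.015, 0.01], 0],
    [-1, [0.03, 0.015, 0.01], 0],
    [-1, [0.05, 0.015, 0.01], 0],
    [-1, [0.05, 0.015, 0.01], 0]
  ]
}}

```text
time: 36.5
ee_pos: [0.5936, -0.0237, 0.0389]
tool_rot: [0.933, 0.36, 0.001, 0.006]
contact_force: [-14.5, -22.1, 7.9]
gripper_width: 0.0284
```

```bash
python3 -c "
from h import *
s,M=st()
F=s['contact_force']; print('F tool',F@M); print((np.array([.5932,-.0241,.0402])-s['ee_pos'])@M)"
```

```text
t 36.5 p [ 0.5936 -0.0237  0.0389] yaw 42.25 zt [ 0.0066 -0.0112 -0.9999] q [-0.105  0.529  1.697 -0.013  0.908  0.737] w 0.0284 F [-14.5 -22.1   7.9]
F tool [-25.63524239   6.73428175  -7.76610118]
[-5.44182657e-04  3.40578144e-06 -1.28514568e-03]
```

{"name": "step_arm", "arguments": {
  "steps": [
    [-1, [-0.1, 0, 0], 0],
    [-1, [-0.2, 0, 0], 0],
    [-1, [-0.35, 0, 0], 0],
    [-1, [-0.5, 0, 0], 0],
    [-1, [-0.65, 0, 0], 0],
    [-1, [-0.7, 0, 0], 0],
    [-1, [-0.7, 0, -0.4], 0],
    [-1, [-0.7, 0, -0.8], -0.2],
    [-1, [-0.7, 0, -0.8], -0.4],
    [-1, [-0.7, 0, -0.8], -0.604],
    [-1, [-0.7, 0, -0.8], -0.604]
  ]
}}

```text
time: 37.6
ee_pos: [0.5477, -0.0645, 0.1192]
tool_rot: [0.822, 0.569, 0.008, 0.007]
contact_force: [-0.5, -0.5, -0.9]
gripper_width: 0.0283
```

{"name": "step_arm", "arguments": {
  "steps": [
    [-1, [0.4, -0.17, 0], 0],
    [-1, [0.81, -0.33, 0], 0],
    [-1, [0.81, -0.33, 0], 0],
    [-1, [0.81, -0.33, 0], 0]
  ]
}}

```text
time: 38.0
ee_pos: [0.545, 0.0238, 0.118]
tool_rot: [0.822, 0.569, 0.008, 0.007]
contact_force: [0.4, -0.0, -1.4]
gripper_width: 0.0285
```

{"name": "step_arm", "arguments": {
  "steps": [
    [-1, [0.4, -0.17, 0], 0],
    [-1, [0.81, -0.33, 0], 0],
    [-1, [0.81, -0.33, 0], 0],
    [-1, [0.81, -0.33, 0], 0]
  ]
}}

```text
time: 38.4
ee_pos: [0.5432, 0.11, 0.1178]
tool_rot: [0.823, 0.569, 0.008, 0.007]
contact_force: [-0.1, -0.6, -0.4]
gripper_width: 0.0284
```

{"name": "step_arm", "arguments": {
  "steps": [
    [-1, [0.4, -0.17, 0], 0],
    [-1, [0.81, -0.33, 0], 0],
    [-1, [0.81, -0.33, 0], 0],
    [-1, [0.81, -0.33, 0], 0]
  ]
}}

```text
time: 38.8
ee_pos: [0.5411, 0.1968, 0.1176]
tool_rot: [0.823, 0.568, 0.007, 0.007]
contact_force: [0.1, -0.2, -2.4]
gripper_width: 0.0283
```

{"name": "step_arm", "arguments": {
  "steps": [
    [-1, [0.4, -0.17, 0], 0],
    [-1, [0.81, -0.33, 0], 0],
    [-1, [0.81, -0.33, 0], 0],
    [-1, [0.81, -0.33, 0], 0],
    [-1, [0.81, -0.33, 0], 0]
  ]
}}

```text
time: 39.3
ee_pos: [0.5386, 0.2829, 0.1173]
tool_rot: [0.823, 0.568, 0.007, 0.007]
contact_force: [-0.4, -0.7, -1.7]
gripper_width: 0.0284
```

```bash
python3 - <<'E'
from h import *
b,c,d=pill(.12,off=.0048,fn='scene10.png')
g=b.max(2).astype(float); t=proj('scene',c+d*.06);q=proj('scene',c-d*.06); u=(t-q)/np.linalg.norm(t-q)
f=lambda p:int(g[tuple(p.round().astype(int)[::-1])])
print('tip',[f(t+u*k) for k in range(-5,6)],'sq',[f(q-u*k) for k in range(-5,6)])
s=readout.get_state(); M=Ro.from_quat(s['tool_rot']).as_matrix()
print((np.array([.537,.2865,.073])-s['ee_pos'])@M)
# placed pillar 1 check: edges of the shank at u=440 and cone
for k in(437,440,468): print(k,b[197:215,k,1])
E
```

```text
t 39.3 p [0.5386 0.2829 0.1173] yaw 69.19 zt [ 0.0196 -0.0039 -0.9998] q [ 0.421  0.447  1.595 -0.013  1.083  0.79 ] w 0.0284 F [-0.4 -0.7 -1.7]
pred tip [488.8 198.1] sq [439.6 197.8] c [0.5385 0.2829 0.1221] d [0.355 0.935 0.003]
tip [151, 148, 149, 150, 147, 127, 93, 82, 113, 156, 172] sq [148, 148, 148, 146, 132, 101, 84, 96, 106, 109, 111]
[ 0.00261311 -0.00368217  0.0443036 ]
437 [107 106 106 106 107 107 108 108 115 128 141 133 115  95  79  69  66  64]
440 [109 101  92  86  85  84  88 101 112 115 111 104  95  86  74  58  53  54]
468 [ 24  24  23  25  24  24  28  43  67  85  96 100  95  83  62  42  29  29]
```

{"name": "step_arm", "arguments": {
  "steps": [
    [-1, [0.03, -0.04, 0.2], 0],
    [-1, [0.03, -0.04, 0.35], 0],
    [-1, [0.03, -0.04, 0.44], 0],
    [-1, [0.03, -0.04, 0.44], 0]
  ]
}}

```text
time: 39.75
ee_pos: [0.536, 0.2876, 0.0722]
tool_rot: [0.823, 0.568, 0.006, 0.007]
contact_force: [0.6, -0.4, -2.0]
gripper_width: 0.0285
```

{"name": "step_arm", "arguments": {
  "steps": [
    [-1, [0, 0, 0.05], 0],
    [-1, [0, 0, 0.1], 0],
    [-1, [0, 0, 0.14], 0],
    [-1, [0, 0, 0.18], 0],
    [-1, [0, 0, 0.22], 0],
    [-1, [0, 0, 0.22], 0]
  ]
}}

```text
time: 40.35
ee_pos: [0.5368, 0.2892, 0.0509]
tool_rot: [0.823, 0.569, 0.007, 0.007]
contact_force: [-0.7, -0.6, -1.0]
gripper_width: 0.0281
```

```bash
python3 -c "
from h import *
s,M=st()
F=s['contact_force']; print('F tool',F@M); print((np.array([.537,.2865,.0412])-s['ee_pos'])@M)"
```

```text
t 40.35 p [0.5368 0.2892 0.0509] yaw 69.31 zt [ 0.0196 -0.0028 -0.9998] q [ 0.431  0.526  1.658 -0.013  0.94   0.8  ] w 0.0281 F [-0.7 -0.6 -1. ]
F tool [-0.85990366 -0.44615972  0.95066279]
[-0.00254072  0.00091694  0.00971532]
```

{"name": "step_arm", "arguments": {
  "steps": [
    [-1, [-0.01, 0, 0.02], 0],
    [-1, [-0.015, 0.01, 0.04], 0],
    [-1, [-0.015, 0.01, 0.06], 0],
    [-1, [-0.015, 0.01, 0.075], 0],
    [-1, [-0.015, 0.01, 0.075], 0]
  ]
}}

```text
time: 40.85
ee_pos: [0.5372, 0.2874, 0.0436]
tool_rot: [0.823, 0.569, 0.007, 0.007]
contact_force: [-0.8, -0.5, -1.3]
gripper_width: 0.0276
```

```bash
python3 -c "
from h import *
s,M=st()
F=s['contact_force']; print('F tool',F@M); print((np.array([.537,.2865,.0412])-s['ee_pos'])@M)"
```

```text
t 40.85 p [0.5372 0.2874 0.0436] yaw 69.3 zt [ 0.0193 -0.0028 -0.9998] q [ 0.428  0.535  1.666 -0.013  0.925  0.797] w 0.0276 F [-0.8 -0.5 -1.3]
F tool [-0.70189232 -0.59231401  1.32099509]
[-8.69851016e-04  8.96844734e-05  2.43352014e-03]
```

{"name": "step_arm", "arguments": {
  "steps": [
    [-1, [0, 0, 0.01], 0],
    [-1, [0, 0, 0.02], 0],
    [-1, [0, 0, 0.03], 0],
    [-1, [0, 0, 0.03], 0]
  ]
}}

```text
time: 41.25
ee_pos: [0.5372, 0.2876, 0.0429]
tool_rot: [0.823, 0.569, 0.008, 0.007]
contact_force: [-6.0, -0.3, 11.5]
gripper_width: 0.0282
```

{"name": "step_arm", "arguments": {
  "steps": [
    [0, [0, 0, -0.02], 0],
    [0, [0, 0, -0.02], 0],
    [0, [0, 0, -0.02], 0],
    [0, [0, 0, -0.02], 0],
    [0, [0, 0, -0.02], 0],
    [0, [0, 0, -0.02], 0]
  ]
}}

```text
time: 41.85
ee_pos: [0.538, 0.2875, 0.0428]
tool_rot: [0.823, 0.568, 0.008, 0.007]
contact_force: [0.2, 0.7, -0.2]
gripper_width: 0.0427
```

{"name": "step_arm", "arguments": {
  "steps": [
    [0, [0, 0, -0.3], 0],
    [0, [0, 0, -0.6], 0],
    [0, [0, 0, -1], 0],
    [0, [0, 0, -1], 0],
    [0, [0, 0, -1], 0]
  ]
}}

```text
time: 42.35
ee_pos: [0.5365, 0.2881, 0.1442]
tool_rot: [0.823, 0.569, 0.009, 0.007]
contact_force: [-0.1, -0.3, -0.1]
gripper_width: 0.0425
```

{"name": "step_arm", "arguments": {
  "steps": [
    [0, [-1, 0, 0], 0],
    [0, [-1, 0, 0], 0],
    [0, [-1, 0, 0], 0],
    [0, [-1, 0, 0], 0]
  ]
}}

```text
time: 42.75
ee_pos: [0.4991, 0.193, 0.1411]
tool_rot: [0.823, 0.568, 0.006, 0.006]
contact_force: [0.7, -0.0, -0.2]
gripper_width: 0.0428
```

{"name": "step_arm", "arguments": {
  "steps": [
    [0, [-1, 0, 0], 0],
    [0, [-1, 0, 0], 0],
    [0, [-1, 0, 0], 0],
    [0, [-1, 0, 0], 0]
  ]
}}

```text
time: 43.15
ee_pos: [0.4656, 0.1007, 0.1416]
tool_rot: [0.823, 0.568, 0.008, 0.007]
contact_force: [-0.4, 0.3, -0.4]
gripper_width: 0.0426
```

```bash
cat >> h.py <<'E'
def loose(n,im,box,th):
    g=im.max(2); m=np.zeros_like(g); r0,r1,c0,c1=box; m[r0:r1,c0:c1]=(g[r0:r1,c0:c1]>th)*255
    m=cv2.morphologyEx(m,cv2.MORPH_CLOSE,np.ones((3,3),np.uint8))
    N,L,S,ce=cv2.connectedComponentsWithStats(m)
    for i in range(1,N):
        if S[i,4]<80: continue
        ys,xs=np.nonzero(L==i); P=np.c_[xs,ys].astype(float); c=P.mean(0)
        d=np.linalg.svd(P-c,full_matrices=False)[2][0]; q=(P-c)@d
        w1,w2=onz(n,c+d*(q.min()-.5),.015),onz(n,c+d*(q.max()+.5),.015); v=w2-w1
        print(n,S[i,4],c.round(1),'mid',((w1+w2)/2).round(4),'L',np.linalg.norm(v).round(4),'ang',np.degrees(np.arctan2(v[1],v[0])).round(1))
E
python3 - <<'E'
from h import *
st()
a=grab('top','top11.png'); b=grab('scene','scene11.png')
loose('top',a,(190,290,320,480),110); loose('scene',b,(240,345,165,320),115)
im=np.hstack([cv2.resize(b[175:265,425:515],(400,400),interpolation=cv2.INTER_CUBIC),cv2.resize(a[210:300,95:185],(400,400),interpolation=cv2.INTER_CUBIC)])[:,:,::-1]
cv2.imwrite('pics/c12.png',cv2.convertScaleAbs(im,alpha=1.4))
E
```

```text
t 43.15 p [0.4656 0.1007 0.1416] yaw 69.19 zt [ 0.0207 -0.0017 -0.9998] q [ 0.128  0.255  1.846 -0.005  1.02   0.494] w 0.0426 F [-0.4  0.3 -0.4]
top 14906 [400.3 239.6] mid [ 0.5337 -0.2728  0.015 ] L 0.3855 ang -92.8
scene 116 [284.7 254.6] mid [ 0.4707 -0.1567  0.015 ] L 0.0617 ang -30.2
scene 528 [264.8 281.5] mid [ 0.5339 -0.2246  0.015 ] L 0.174 ang -2.6
scene 510 [224.4 293.3] mid [ 0.5372 -0.3185  0.015 ] L 0.155 ang -1.8
```

View pics/c12.png

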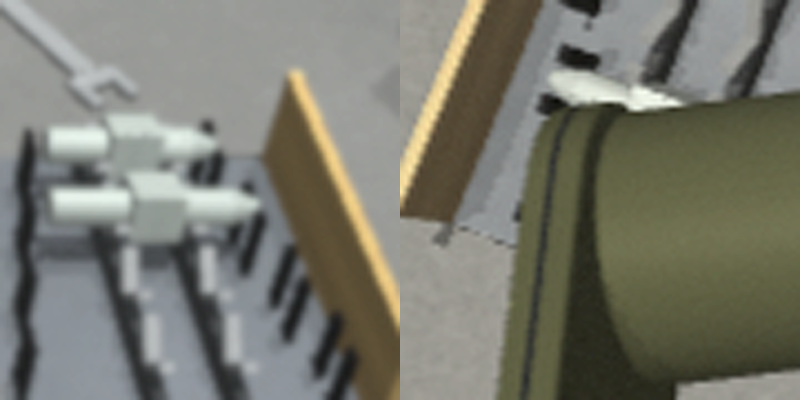

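{"name": "step_arm", "arguments": {
  "steps": [
    [1, [-0.91, 0.545, 0], 0],
    [1, [-0.91, 0.545, 0], 0],
    [1, [-0.91, 0.545, 0], 0],
    [1, [-0.91, 0.545, 0], 0]
  ]
}}

```text
time: 43.65
ee_pos: [0.4855, -0.0038, 0.1425]
tool_rot: [0.823, 0.568, 0.008, 0.007]
contact_force: [-0.5, 0.2, -0.1]
gripper_width: 0.0856
```

{"name": "step_arm", "arguments": {
  "steps": [
    [1, [-0.91, 0.545, 0], 0],
    [1, [-0.91, 0.545, 0], 0],
    [1, [-0.91, 0.545, 0], 0],
    [1, [-0.91, 0.545, 0], 0]
  ]
}}

```text
time: 44.05
ee_pos: [0.5035, -0.1075, 0.143]
tool_rot: [0.823, 0.568, 0.008, 0.006]
contact_force: [0.2, 1.0, 0.8]
gripper_width: 0.0854
```

{"name": "step_arm", "arguments": {
  "steps": [
    [1, [-0.91, 0.545, 0], 0],
    [1, [-0.91, 0.545, 0], 0],
    [1, [-0.91, 0.545, 0], 0],
    [1, [-0.91, 0.545, 0], 0]
  ]
}}

```text
time: 44.45
ee_pos: [0.522, -0.2112, 0.1435]
tool_rot: [0.823, 0.568, 0.008, 0.006]
contact_force: [1.3, 0.7, -0.1]
gripper_width: 0.0855
```

{"name": "step_arm", "arguments": {
  "steps": [
    [1, [-0.91, 0.545, 0], 0],
    [1, [-0.91, 0.545, 0], 0],
    [1, [-0.91, 0.545, 0], 0],
    [1, [-0.91, 0.545, 0], 0]
  ]
}}

```text
time: 44.85
ee_pos: [0.5406, -0.3152, 0.144]
tool_rot: [0.823, 0.569, 0.008, 0.006]
contact_force: [0.7, 0.8, -0.5]
gripper_width: 0.0854
```

{"name": "step_arm", "arguments": {
  "steps": [
    [1, [0, 0, 0], 0.78],
    [1, [0, 0, 0], 0.78],
    [1, [0, 0, 0], 0.78],
    [1, [0, 0, 0], 0.78],
    [1, [0, 0, 0], 0.78]
  ]
}}

```text
time: 45.35
ee_pos: [0.5398, -0.3129, 0.1443]
tool_rot: [0.956, 0.295, 0.009, 0.003]
contact_force: [-0.1, 0.0, -0.0]
gripper_width: 0.0857
```

{"name": "step_arm", "arguments": {
  "steps": [
    [1, [0, 0, 0], 0.78],
    [1, [0, 0, 0], 0.78],
    [1, [0, 0, 0], 0.78],
    [1, [0, 0, 0], 0.78],
    [1, [0, 0, 0], 0.78],
    [1, [0, 0, 0], 0.78]
  ]
}}

```text
time: 45.95
ee_pos: [0.5402, -0.3151, 0.1445]
tool_rot: [1.0, -0.005, 0.01, 0.001]
contact_force: [1.0, 0.1, 0.9]
gripper_width: 0.0855
```

```bash
python3 -c "
from h import *
s,M=st()
b=grab('scene','scene12.png'); loose('scene',b,(240,345,165,320),115)
print((np.array([.540,-.318,.008])-s['ee_pos'])@M)"
```

```text
t 45.95 p [ 0.5402 -0.3151  0.1445] yaw -0.55 zt [ 0.0201 -0.0014 -0.9998] q [-0.602  0.44   1.528  0.011  1.157  0.974] w 0.0855 F [1.  0.1 0.9]
scene 7435 [277.2 297.5] mid [ 0.5852 -0.2031  0.015 ] L 0.3807 ang 127.6
scene 277 [168.9 266.7] mid [ 0.4094 -0.4224  0.015 ] L 0.1461 ang -8.1
scene 521 [187.2 294.4] mid [ 0.5144 -0.3974  0.015 ] L 0.096 ang 133.6
[-0.00289226  0.00271106  0.1364687 ]
```

{"name": "step_arm", "arguments": {
  "steps": [
    [1, [-0.03, 0.03, 0.5], 0],
    [1, [-0.03, 0.03, 0.9], 0],
    [1, [-0.03, 0.03, 0.9], 0],
    [1, [-0.03, 0.03, 0.9], 0]
  ]
}}

```text
time: 46.4
ee_pos: [0.5388, -0.3195, 0.0542]
tool_rot: [1.0, -0.007, 0.009, 0.0]
contact_force: [0.5, -0.1, 0.8]
gripper_width: 0.0854
```

{"name": "step_arm", "arguments": {
  "steps": [
    [1, [0, 0, 0.3], 0],
    [1, [0, 0, 0.46], 0],
    [1, [0, 0, 0.46], 0],
    [-1, [0, 0, 0.46], 0],
    [-1, [0, 0, 0.46], 0],
    [-1, [0, 0, 0.46], 0],
    [-1, [0, 0, 0.46], 0],
    [-1, [0, 0, 0.46], 0],
    [-1, [0, 0, 0.46], 0],
    [-1, [0, 0, 0.46], 0],
    [-1, [0, 0, 0.46], 0]
  ]
}}

```text
time: 47.5
ee_pos: [0.5411, -0.3207, 0.0101]
tool_rot: [1.0, -0.008, 0.011, 0.002]
contact_force: [-1.1, 0.1, 6.0]
gripper_width: 0.0285
```

```bash
python3 -c "
from h import *
st()"
```

```text
t 47.5 p [ 0.5411 -0.3207  0.0101] yaw -0.9 zt [ 0.0229 -0.0037 -0.9997] q [-0.608  0.596  1.651  0.013  0.873  0.97 ] w 0.0285 F [-1.1  0.1  6. ]
```

{"name": "step_arm", "arguments": {
  "steps": [
    [-1, [0, 0, -0.4], 0],
    [-1, [0, 0, -0.7], 0],
    [-1, [0, 0, -0.9], 0],
    [-1, [0, 0, -0.9], 0],
    [-1, [0, 0, -0.9], 0]
  ]
}}

```text
time: 48.0
ee_pos: [0.5381, -0.3198, 0.0984]
tool_rot: [1.0, -0.008, 0.01, 0.001]
contact_force: [0.3, -0.1, -1.2]
gripper_width: 0.0283
```

```bash
cat >> h.py <<'E'
def chk(L,off,fn):
    b,c,d=pill(L,off=off,fn=fn)
    g=b.max(2).astype(float); t=proj('scene',c+d*L/2);q=proj('scene',c-d*L/2); u=(t-q)/np.linalg.norm(t-q)
    f=lambda p:int(g[tuple(p.round().astype(int)[::-1])])
    print('tip',[f(t+u*k) for k in range(-5,6)],'sq',[f(q-u*k) for k in range(-5,6)])
def rel(*p):
    s,M=st(); print('F tool',(s['contact_force']@M).round(1),'go',((np.array(p)-s['ee_pos'])@M).round(4))
E
python3 -c "
from h import *
chk(.14,.006,'scene13.png')"
```

```text
t 48.0 p [ 0.5381 -0.3198  0.0984] yaw -0.9 zt [ 0.021  -0.0025 -0.9998] q [-0.61   0.487  1.579  0.011  1.057  0.971] w 0.0283 F [ 0.3 -0.1 -1.2]
pred tip [224.4 288.9] sq [212.  244.2] c [ 0.538  -0.3198  0.1044] d [ 1.    -0.016  0.021]
tip [186, 184, 182, 182, 182, 177, 145, 110, 99, 89, 80] sq [93, 95, 97, 88, 51, 32, 29, 27, 28, 28, 28]
```

{"name": "step_arm", "arguments": {
  "steps": [
    [-1, [0.01, -0.43, 0], 0],
    [-1, [0.03, -0.86, 0], 0],
    [-1, [0.03, -0.86, 0], 0],
    [-1, [0.03, -0.86, 0], 0]
  ]
}}

```text
time: 48.45
ee_pos: [0.5416, -0.2324, 0.0966]
tool_rot: [1.0, -0.007, 0.009, 0.0]
contact_force: [0.4, -1.3, -1.6]
gripper_width: 0.0282
```

{"name": "step_arm", "arguments": {
  "steps": [
    [-1, [0.01, -0.43, 0], 0],
    [-1, [0.03, -0.86, 0], 0],
    [-1, [0.03, -0.86, 0], 0],
    [-1, [0.03, -0.86, 0], 0]
  ]
}}

```text
time: 48.85
ee_pos: [0.5469, -0.1482, 0.0976]
tool_rot: [1.0, -0.007, 0.01, 0.001]
contact_force: [-0.1, 0.5, -1.3]
gripper_width: 0.0285
```

{"name": "step_arm", "arguments": {
  "steps": [
    [-1, [0.01, -0.43, 0], -0.19],
    [-1, [0.03, -0.86, 0], -0.38],
    [-1, [0.03, -0.86, 0], -0.57],
    [-1, [0.03, -0.86, 0], -0.76],
    [-1, [0.03, -0.86, 0], -0.956],
    [-1, [0.03, -0.86, 0], -0.956],
    [-1, [0.03, -0.86, 0], -0.956]
  ]
}}

```text
time: 49.55
ee_pos: [0.5517, -0.0636, 0.0979]
tool_rot: [0.934, 0.357, 0.009, 0.005]
contact_force: [0.3, 0.1, -1.9]
gripper_width: 0.0283
```

```bash
python3 -c "
from h import *
rel(.551,-.062,.0401)"
```

```text
t 49.55 p [ 0.5517 -0.0636  0.0979] yaw 41.83 zt [ 0.0208 -0.0027 -0.9998] q [-0.192  0.405  1.738  0.002  0.978  0.648] w 0.0283 F [ 0.3  0.1 -1.9]
F tool [0.3 0.1 1.9] go [-0.0003 -0.0026  0.0578]
```

{"name": "step_arm", "arguments": {
  "steps": [
    [-1, [0, -0.03, 0.3], 0],
    [-1, [0, -0.03, 0.5], 0],
    [-1, [0, -0.03, 0.58], 0],
    [-1, [0, -0.03, 0.58], 0],
    [-1, [0, -0.03, 0.58], 0]
  ]
}}

```text
time: 50.05
ee_pos: [0.5512, -0.0605, 0.0406]
tool_rot: [0.933, 0.359, 0.01, 0.005]
contact_force: [1.1, -1.0, -1.0]
gripper_width: 0.0284
```

{"name": "step_arm", "arguments": {
  "steps": [
    [-1, [0.05, 0, 0], 0],
    [-1, [0.1, 0, 0], 0],
    [-1, [0.15, 0, 0], 0],
    [-1, [0.2, 0, 0], 0],
    [-1, [0.25, 0, 0], 0],
    [-1, [0.3, 0, 0], 0],
    [-1, [0.34, 0, 0], 0],
    [-1, [0.34, 0, 0], 0]
  ]
}}

```text
time: 50.85
ee_pos: [0.577, -0.0368, 0.0407]
tool_rot: [0.933, 0.359, 0.01, 0.005]
contact_force: [1.5, -0.6, -0.7]
gripper_width: 0.0282
```

{"name": "step_arm", "arguments": {
  "steps": [
    [-1, [0.03, 0, 0], 0],
    [-1, [0.06, 0, 0], 0],
    [-1, [0.06, 0, 0], 0]
  ]
}}

```text
time: 51.15
ee_pos: [0.5798, -0.0346, 0.0406]
tool_rot: [0.933, 0.359, 0.008, 0.006]
contact_force: [-0.8, -7.2, -1.6]
gripper_width: 0.0285
```

```bash
python3 -c "
from h import *
rel(.5846,-.0318,.0401)"
```

```text
t 51.15 p [ 0.5798 -0.0346  0.0406] yaw 42.14 zt [ 0.0196 -0.0047 -0.9998] q [-0.131  0.508  1.737 -0.003  0.877  0.706] w 0.0285 F [-0.8 -7.2 -1.6]
F tool [-5.5  4.8  1.6] go [0.0055 0.0011 0.0006]
```

{"name": "step_arm", "arguments": {
  "steps": [
    [-1, [0.02, 0.015, 0.005], 0],
    [-1, [0.04, 0.015, 0.005], 0],
    [-1, [0.06, 0.015, 0.005], 0],
    [-1, [0.06, 0.015, 0.005], 0]
  ]
}}

```text
time: 51.55
ee_pos: [0.5825, -0.0337, 0.0403]
tool_rot: [0.933, 0.36, 0.006, 0.006]
contact_force: [-7.8, -14.7, 5.0]
gripper_width: 0.0282
```

```bash
python3 -c "
from h import *
rel(.5846,-.0318,.0401)"
```

```text
t 51.55 p [ 0.5825 -0.0337  0.0403] yaw 42.18 zt [ 0.0148 -0.0074 -0.9999] q [-0.127  0.513  1.727 -0.007  0.886  0.712] w 0.0282 F [ -7.8 -14.7   5. ]
F tool [-15.6   5.7  -5. ] go [ 0.0028 -0.      0.0003]
```

{"name": "step_arm", "arguments": {
  "steps": [
    [-1, [0.02, 0.01, -0.01], 0],
    [-1, [0.04, 0.01, -0.01], 0],
    [-1, [0.06, 0.01, -0.01], 0],
    [-1, [0.06, 0.01, -0.01], 0]
  ]
}}

```text
time: 51.95
ee_pos: [0.5832, -0.0333, 0.0409]
tool_rot: [0.933, 0.36, 0.001, 0.007]
contact_force: [-15.0, -23.8, 8.8]
gripper_width: 0.0284
```

```bash
python3 -c "
from h import *
rel(.5846,-.0318,.0401)"
```

```text
t 51.95 p [ 0.5832 -0.0333  0.0409] yaw 42.24 zt [ 0.0067 -0.0115 -0.9999] q [-0.123  0.516  1.718 -0.014  0.9    0.719] w 0.0284 F [-15.  -23.8   8.8]
F tool [-27.1   7.6  -8.6] go [ 0.002  -0.0002  0.0008]
```

{"name": "step_arm", "arguments": {
  "steps": [
    [-1, [0, 0, -0.015], 0],
    [-1, [0, 0.01, -0.03], 0],
    [-1, [0.02, 0.01, -0.03], 0],
    [-1, [0.02, 0.01, -0.03], 0]
  ]
}}

```text
time: 52.35
ee_pos: [0.5833, -0.0331, 0.042]
tool_rot: [0.933, 0.36, -0.001, 0.006]
contact_force: [-13.5, -24.7, -0.3]
gripper_width: 0.0287
```

```bash
python3 -c "
from h import *
rel(.5846,-.0318,.0401)
chk(.14,.0049,'scene14.png')"
```

```text
t 52.35 p [ 0.5833 -0.0331  0.042 ] yaw 42.25 zt [ 0.0021 -0.012  -0.9999] q [-0.122  0.516  1.713 -0.015  0.909  0.721] w 0.0287 F [-13.5 -24.7  -0.3]
F tool [-26.6   9.2   0.5] go [ 0.0018 -0.0001  0.0019]
t 52.35 p [ 0.5833 -0.0331  0.042 ] yaw 42.25 zt [ 0.0021 -0.012  -0.9999] q [-0.122  0.516  1.713 -0.015  0.909  0.721] w 0.0287 F [-13.5 -24.7  -0.3]
pred tip [378.8 275.2] sq [323.1 254.5] c [ 0.5833 -0.033   0.0469] d [ 0.74   0.672 -0.007]
tip [79, 68, 67, 68, 68, 64, 47, 41, 42, 43, 43] sq [147, 140, 144, 151, 144, 130, 114, 108, 108, 104, 102]
```

{"name": "step_arm", "arguments": {
  "steps": [
    [-1, [-0.03, 0, 0.02], 0],
    [-1, [-0.03, -0.03, 0.02], 0],
    [-1, [0.02, -0.03, 0.02], 0],
    [-1, [0.03, -0.01, 0.02], 0],
    [-1, [0.03, -0.01, 0.02], 0]
  ]
}}

```text
time: 52.9
ee_pos: [0.5834, -0.033, 0.0413]
tool_rot: [0.933, 0.361, -0.003, 0.007]
contact_force: [-19.9, -34.3, 11.0]
gripper_width: 0.0284
```

```bash
python3 -c "
from h import *
rel(.5846,-.0318,.0401)
b=grab('scene','scene15.png')
cv2.imwrite('pics/c13.png',cv2.convertScaleAbs(cv2.resize(b[225:300,315:415],(800,600),interpolation=cv2.INTER_CUBIC)[:,:,::-1],alpha=1.6))"
```

```text
t 52.9 p [ 0.5834 -0.033   0.0413] yaw 42.27 zt [-1.000e-04 -1.560e-02 -9.999e-01] q [-0.119  0.518  1.712 -0.02   0.91   0.726] w 0.0284 F [-19.9 -34.3  11. ]
F tool [-37.9  12.2 -10.5] go [ 0.0017 -0.0001  0.0012]
```

View pics/c13.png

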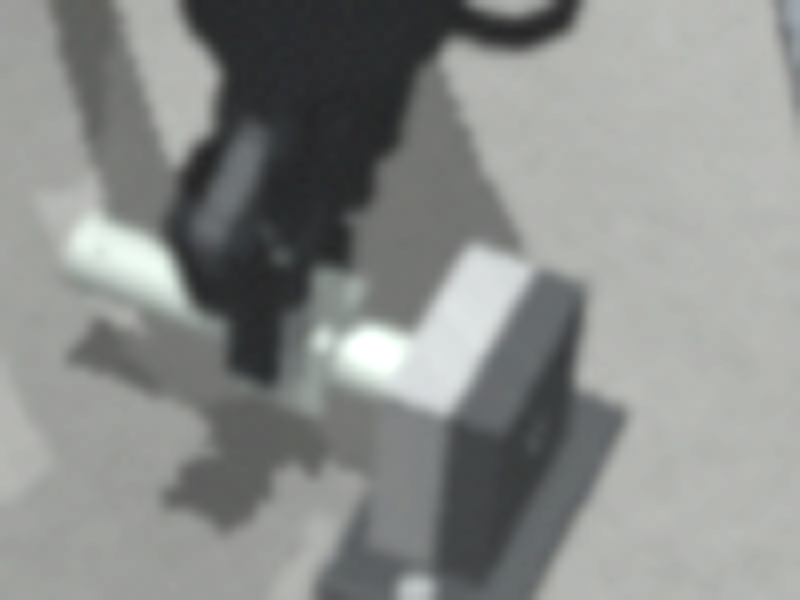

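{"name": "step_arm", "arguments": {
  "steps": [
    [-1, [-0.1, 0, 0], 0],
    [-1, [-0.2, 0, 0], 0],
    [-1, [-0.35, 0, 0], 0],
    [-1, [-0.5, 0, 0], 0],
    [-1, [-0.65, 0, 0], 0],
    [-1, [-0.8, 0, 0], 0],
    [-1, [-0.9, 0, 0], 0],
    [-1, [-0.9, 0, -0.4], 0],
    [-1, [-0.9, 0, -0.8], -0.2],
    [-1, [-0.9, 0, -0.8], -0.4],
    [-1, [-0.9, 0, -0.8], -0.604],
    [-1, [-0.9, 0, -0.8], -0.604]
  ]
}}

```text
time: 54.15
ee_pos: [0.5259, -0.084, 0.1217]
tool_rot: [0.822, 0.569, 0.008, 0.007]
contact_force: [-0.3, -0.1, -1.0]
gripper_width: 0.028
```

{"name": "step_arm", "arguments": {
  "steps": [
    [-1, [0.43, -0.08, 0], 0],
    [-1, [0.86, -0.17, 0], 0],
    [-1, [0.86, -0.17, 0], 0],
    [-1, [0.86, -0.17, 0], 0]
  ]
}}

```text
time: 54.55
ee_pos: [0.5402, 0.0034, 0.1209]
tool_rot: [0.822, 0.569, 0.007, 0.007]
contact_force: [-0.1, -0.6, -0.9]
gripper_width: 0.0282
```

{"name": "step_arm", "arguments": {
  "steps": [
    [-1, [0.43, -0.08, 0], 0],
    [-1, [0.86, -0.17, 0], 0],
    [-1, [0.86, -0.17, 0], 0],
    [-1, [0.86, -0.17, 0], 0]
  ]
}}

```text
time: 54.95
ee_pos: [0.5548, 0.0886, 0.121]
tool_rot: [0.823, 0.569, 0.007, 0.007]
contact_force: [-0.1, -0.9, -1.7]
gripper_width: 0.0283
```

{"name": "step_arm", "arguments": {
  "steps": [
    [-1, [0.43, -0.08, 0], 0],
    [-1, [0.86, -0.17, 0], 0],
    [-1, [0.86, -0.17, 0], 0],
    [-1, [0.86, -0.17, 0], 0]
  ]
}}

```text
time: 55.35
ee_pos: [0.5693, 0.1743, 0.1211]
tool_rot: [0.823, 0.568, 0.007, 0.007]
contact_force: [-0.4, 0.2, -0.3]
gripper_width: 0.0284
```

```bash
python3 -c "
from h import *
rel(.5878,.2655,.0730)"
```

```text
t 55.35 p [0.5693 0.1743 0.1211] yaw 69.29 zt [ 0.0198 -0.0036 -0.9998] q [ 0.231  0.427  1.622 -0.009  1.075  0.597] w 0.0284 F [-0.4  0.2 -0.3]
F tool [ 0.  -0.5  0.2] go [ 0.0917 -0.016   0.0481]
```

{"name": "step_arm", "arguments": {
  "steps": [
    [-1, [0.45, -0.08, 0], 0],
    [-1, [0.9, -0.16, 0], 0],
    [-1, [0.9, -0.16, 0], 0],
    [-1, [0.9, -0.16, 0.2], 0],
    [-1, [0.9, -0.16, 0.35], 0],
    [-1, [0.9, -0.16, 0.48], 0],
    [-1, [0.9, -0.16, 0.48], 0],
    [-1, [0.9, -0.16, 0.48], 0]
  ]
}}

```text
time: 56.15
ee_pos: [0.5874, 0.2639, 0.0735]
tool_rot: [0.823, 0.568, 0.007, 0.007]
contact_force: [-0.1, 1.1, -1.0]
gripper_width: 0.0286
```

```bash
python3 -c "
from h import *
rel(.5878,.2655,.0411)
chk(.14,.0049,'scene16.png')"
```

```text
t 56.15 p [0.5874 0.2639 0.0735] yaw 69.22 zt [ 0.0198 -0.003  -0.9998] q [ 0.362  0.537  1.559 -0.011  1.028  0.731] w 0.0286 F [-0.1  1.1 -1. ]
F tool [ 1.  -0.5  0.9] go [ 0.0015 -0.0008  0.0324]
t 56.15 p [0.5874 0.2639 0.0735] yaw 69.22 zt [ 0.0198 -0.003  -0.9998] q [ 0.362  0.537  1.559 -0.011  1.028  0.731] w 0.0286 F [-0.1  1.1 -1. ]
pred tip [493.7 225.8] sq [435.9 225.6] c [0.5873 0.2639 0.0784] d [0.355 0.935 0.004]
tip [173, 168, 160, 157, 157, 154, 141, 102, 74, 68, 66] sq [147, 144, 127, 88, 69, 67, 68, 67, 57, 36, 25]
```

{"name": "step_arm", "arguments": {
  "steps": [
    [-1, [0, 0, 0.06], 0],
    [-1, [0, 0, 0.12], 0],
    [-1, [0, 0, 0.18], 0],
    [-1, [0, 0, 0.22], 0],
    [-1, [0, 0, 0.26], 0],
    [-1, [0, 0, 0.28], 0],
    [-1, [0, 0, 0.28], 0]
  ]
}}

```text
time: 56.9
ee_pos: [0.5874, 0.2651, 0.0451]
tool_rot: [0.823, 0.569, 0.007, 0.007]
contact_force: [-1.4, 0.6, -2.2]
gripper_width: 0.028
```

```bash
python3 -c "
from h import *
rel(.5872,.2641,.0411)"
```

```text
t 56.9 p [0.5874 0.2651 0.0451] yaw 69.31 zt [ 0.0194 -0.0028 -0.9998] q [ 0.364  0.57   1.583 -0.012  0.972  0.731] w 0.028 F [-1.4  0.6 -2.2]
F tool [ 0.1 -1.6  2.1] go [-0.001   0.0001  0.004 ]
```

{"name": "step_arm", "arguments": {
  "steps": [
    [-1, [-0.005, 0, 0.02], 0],
    [-1, [-0.005, 0, 0.03], 0],
    [-1, [-0.005, 0, 0.04], 0],
    [-1, [-0.005, 0, 0.045], 0],
    [-1, [-0.005, 0, 0.045], 0]
  ]
}}

```text
time: 57.4
ee_pos: [0.5875, 0.2648, 0.043]
tool_rot: [0.823, 0.569, 0.008, 0.007]
contact_force: [-5.2, -2.4, 9.1]
gripper_width: 0.0285
```

{"name": "step_arm", "arguments": {
  "steps": [
    [0, [0, 0, -0.02], 0],
    [0, [0, 0, -0.02], 0],
    [0, [0, 0, -0.02], 0],
    [0, [0, 0, -0.02], 0],
    [0, [0, 0, -0.02], 0],
    [0, [0, 0, -0.02], 0]
  ]
}}

```text
time: 58.0
ee_pos: [0.5878, 0.2647, 0.0429]
tool_rot: [0.823, 0.568, 0.008, 0.007]
contact_force: [0.1, 0.2, -0.1]
gripper_width: 0.0425
```

{"name": "step_arm", "arguments": {
  "steps": [
    [0, [0, 0, -0.3], 0],
    [0, [0, 0, -0.6], 0],
    [0, [0, 0, -1], 0],
    [0, [0, 0, -1], 0],
    [0, [0, 0, -1], 0]
  ]
}}

```text
time: 58.5
ee_pos: [0.5866, 0.2653, 0.1446]
tool_rot: [0.823, 0.569, 0.009, 0.007]
contact_force: [0.2, -0.3, -0.2]
gripper_width: 0.0428
```

{"name": "step_arm", "arguments": {
  "steps": [
    [0, [-1, 0, 0], 0],
    [0, [-1, 0, 0], 0],
    [0, [-1, 0, 0], 0],
    [0, [-1, 0, 0], 0]
  ]
}}

```text
time: 58.9
ee_pos: [0.5491, 0.1703, 0.1413]
tool_rot: [0.823, 0.568, 0.007, 0.006]
contact_force: [-0.1, 1.5, 0.3]
gripper_width: 0.0426
```

{"name": "step_arm", "arguments": {
  "steps": [
    [0, [-1, 0, 0], 0],
    [0, [-1, 0, 0], 0],
    [0, [-1, 0, 0], 0],
    [0, [-1, 0, 0], 0]
  ]
}}

```text
time: 59.3
ee_pos: [0.5155, 0.0779, 0.1417]
tool_rot: [0.823, 0.568, 0.008, 0.007]
contact_force: [0.1, 0.8, 0.3]
gripper_width: 0.0426
```

```bash
python3 - <<'E'
from h import *
b=grab('scene','scene17.png'); loose('scene',b,(240,345,165,320),115)
rel(.537,-.226,.13)
# placed pillars: rows of shank on both sides in scene vs prediction at z=.046
c=np.array([.5605,.271,.046]);x=np.array([.936,-.352,0]);y=np.array([.352,.936,0]); g=b[:,:,1].astype(int)
for i,(L,xx) in enumerate(((.1,-.0825),(.12,-.0275),(.14,.0275))):
    s=c+xx*x+.0075*y
    for k in(-(L/2-.008),-.03,.03,L/2-.02):
        p=proj('scene',s+k*y); u=int(round(p[0])); r=int(round(p[1])); col=g[r-7:r+8,u]; 
        m=col>(col.max()+80)/2; w=np.nonzero(m)[0]; print(i+1,round(k,3),'pred',p.round(1),'rows',r-7+w.min(),r-7+w.max())
    e1,e2=proj('scene',s+L/2*y),proj('scene',s-L/2*y); r=int(round((e1[1]+e2[1])/2)); 
    print('  ends pred',e2.round(1),e1.round(1),g[r-1,int(e2[0])-4:int(e2[0])+6],g[r-1,int(e1[0])-5:int(e1[0])+6])
E
```

```text
scene 158 [283.2 255.9] mid [ 0.4774 -0.161   0.015 ] L 0.0744 ang -4.9
scene 535 [264.7 281.2] mid [ 0.5333 -0.2246  0.015 ] L 0.1752 ang -2.7
t 59.35 p [0.5161 0.0787 0.1419] yaw 69.28 zt [ 0.0215 -0.0015 -0.9998] q [ 0.073  0.312  1.756 -0.003  1.053  0.436] w 0.0429 F [-0.2  0.8 -0.5]
F tool [ 0.7 -0.5  0.4] go [-0.2777  0.1271  0.0128]
1 -0.042 pred [438.7 207. ] rows 203 208
1 -0.03 pred [443.2 207.1] rows 203 208
1 0.03 pred [465.9 207.2] rows 203 209
1 0.03 pred [465.9 207.2] rows 203 209
  ends pred [435.7 207. ] [473.5 207.2] [ 41  63  89  87 100 147 167 170 171 171] [163 158 154 147 133 121 113 111 111 111 111]
2 -0.052 pred [438.8 220.8] rows 218 222
2 -0.03 pred [447.4 220.8] rows 218 222
2 0.03 pred [470.8 220.9] rows 218 222
2 0.04 pred [474.7 220.9] rows 217 223
  ends pred [435.6 220.7] [482.5 221. ] [ 31  47  70  77  77 102 144 162 166 166] [164 158 155 152 150 140 114  95  91  89  77]
3 -0.062 pred [438.8 235.4] rows 232 237
3 -0.03 pred [451.8 235.5] rows 232 237
3 0.03 pred [476.  235.6] rows 232 237
3 0.05 pred [484.1 235.6] rows 232 237
  ends pred [435.6 235.4] [492.2 235.7] [ 31  50  74  78  81 111 150 166 170 170] [164 157 155 156 151 130  95  66  55  52  52]
```

{"name": "step_arm", "arguments": {
  "steps": [
    [1, [-0.92, 0.42, 0], 0],
    [1, [-0.92, 0.42, 0], 0],
    [1, [-0.92, 0.42, 0], 0],
    [1, [-0.92, 0.42, 0], 0]
  ]
}}

```text
time: 59.75
ee_pos: [0.5232, -0.0227, 0.1423]
tool_rot: [0.823, 0.568, 0.008, 0.007]
contact_force: [-0.5, 0.2, 0.4]
gripper_width: 0.0852
```

{"name": "step_arm", "arguments": {
  "steps": [
    [1, [-0.92, 0.42, 0], 0],
    [1, [-0.92, 0.42, 0], 0],
    [1, [-0.92, 0.42, 0], 0],
    [1, [-0.92, 0.42, 0], 0]
  ]
}}

```text
time: 60.15
ee_pos: [0.5294, -0.1229, 0.1426]
tool_rot: [0.823, 0.568, 0.008, 0.006]
contact_force: [-0.9, -0.1, 0.2]
gripper_width: 0.0852
```

{"name": "step_arm", "arguments": {
  "steps": [
    [1, [-0.92, 0.42, 0], 0],
    [1, [-0.92, 0.42, 0], 0],
    [1, [-0.92, 0.42, 0], 0],
    [1, [-0.92, 0.42, 0], 0]
  ]
}}

```text
time: 60.55
ee_pos: [0.5358, -0.2232, 0.1428]
tool_rot: [0.823, 0.569, 0.008, 0.006]
contact_force: [-0.4, 0.5, 0.7]
gripper_width: 0.0851
```

{"name": "step_arm", "arguments": {
  "steps": [
    [1, [0, 0, 0], 0.8],
    [1, [0, 0, 0], 0.8],
    [1, [0, 0, 0], 0.8],
    [1, [0, 0, 0], 0.8],
    [1, [0, 0, 0], 0.8],
    [1, [0, 0, 0], 0.8]
  ]
}}

```text
time: 61.15
ee_pos: [0.5353, -0.2224, 0.1431]
tool_rot: [0.957, 0.289, 0.009, 0.004]
contact_force: [-0.2, 0.1, 1.2]
gripper_width: 0.0852
```

{"name": "step_arm", "arguments": {
  "steps": [
    [1, [0, 0, 0], 0.8],
    [1, [0, 0, 0], 0.8],
    [1, [0, 0, 0], 0.8],
    [1, [0, 0, 0], 0.8],
    [1, [0, 0, 0], 0.8],
    [1, [0, 0, 0], 0.8]
  ]
}}

```text
time: 61.75
ee_pos: [0.5354, -0.224, 0.1432]
tool_rot: [1.0, -0.021, 0.01, 0.001]
contact_force: [0.7, 0.1, -0.5]
gripper_width: 0.0855
```

```bash
python3 -c "
from h import *
rel(.538,-.226,.008)"
```

```text
t 61.75 p [ 0.5354 -0.224   0.1432] yaw -2.44 zt [ 0.0206 -0.002  -0.9998] q [-0.474  0.384  1.63   0.009  1.108  1.136] w 0.0855 F [ 0.7  0.1 -0.5]
F tool [ 0.7 -0.2  0.5] go [-1.000e-04  1.700e-03  1.352e-01]
```

{"name": "step_arm", "arguments": {
  "steps": [
    [1, [0, 0.02, 0.5], 0],
    [1, [0, 0.02, 0.9], 0],
    [1, [0, 0.02, 0.9], 0],
    [1, [0, 0.02, 0.9], 0]
  ]
}}

```text
time: 62.15
ee_pos: [0.5367, -0.2266, 0.053]
tool_rot: [1.0, -0.023, 0.009, 0.0]
contact_force: [-0.7, 0.2, 0.3]
gripper_width: 0.0852
```

{"name": "step_arm", "arguments": {
  "steps": [
    [1, [0, 0, 0.3], 0],
    [1, [0, 0, 0.45], 0],
    [1, [0, 0, 0.45], 0],
    [-1, [0, 0, 0.45], 0],
    [-1, [0, 0, 0.45], 0],
    [-1, [0, 0, 0.45], 0],
    [-1, [0, 0, 0.45], 0],
    [-1, [0, 0, 0.45], 0],
    [-1, [0, 0, 0.45], 0],
    [-1, [0, 0, 0.45], 0],
    [-1, [0, 0, 0.45], 0]
  ]
}}

```text
time: 63.25
ee_pos: [0.539, -0.2275, 0.0097]
tool_rot: [1.0, -0.024, 0.012, 0.001]
contact_force: [-1.4, 0.7, 7.0]
gripper_width: 0.0282
```

{"name": "step_arm", "arguments": {
  "steps": [
    [-1, [0, 0, -0.4], 0],
    [-1, [0, 0, -0.7], 0],
    [-1, [0, 0, -0.9], 0],
    [-1, [0, 0, -0.9], 0],
    [-1, [0, 0, -0.9], 0]
  ]
}}

```text
time: 63.75
ee_pos: [0.536, -0.2268, 0.0982]
tool_rot: [1.0, -0.024, 0.011, 0.001]
contact_force: [0.2, -0.7, -1.7]
gripper_width: 0.0286
```

```bash
python3 -c "
from h import *
chk(.16,.005,'scene18.png')"
```

```text
t 63.75 p [ 0.536  -0.2268  0.0982] yaw -2.7 zt [ 0.021  -0.0025 -0.9998] q [-0.478  0.436  1.679  0.009  1.007  1.136] w 0.0286 F [ 0.2 -0.7 -1.7]
pred tip [269.2 280.2] sq [253.  231.2] c [ 0.5359 -0.2268  0.1032] d [ 0.999 -0.047  0.021]
tip [181, 180, 180, 174, 168, 146, 106, 95, 87, 77, 74] sq [74, 41, 30, 28, 26, 27, 28, 27, 28, 29, 28]
```

{"name": "step_arm", "arguments": {
  "steps": [
    [-1, [0, -0.4, 0], 0],
    [-1, [0.01, -0.79, 0], 0],
    [-1, [0.01, -0.79, 0], 0],
    [-1, [0.01, -0.79, 0], 0]
  ]
}}

```text
time: 64.2
ee_pos: [0.5398, -0.1469, 0.0965]
tool_rot: [1.0, -0.022, 0.009, 0.001]
contact_force: [0.2, -0.3, -1.4]
gripper_width: 0.0288
```

{"name": "step_arm", "arguments": {
  "steps": [
    [-1, [0, -0.4, 0], -0.19],
    [-1, [0.01, -0.79, 0], -0.38],
    [-1, [0.01, -0.79, 0], -0.57],
    [-1, [0.01, -0.79, 0], -0.76],
    [-1, [0.01, -0.79, 0], -0.996],
    [-1, [0.01, -0.79, 0], -0.996],
    [-1, [0.01, -0.79, 0], -0.996],
    [-1, [0.01, -0.79, 0], -0.996]
  ]
}}

```text
time: 65.0
ee_pos: [0.5455, -0.07, 0.0974]
tool_rot: [0.934, 0.358, 0.009, 0.005]
contact_force: [0.2, 0.0, -1.4]
gripper_width: 0.0286
```

```bash
python3 -c "
from h import *
rel(.5443,-.0685,.0397)"
```

```text
t 65.0 p [ 0.5455 -0.07    0.0974] yaw 42.01 zt [ 0.0197 -0.0024 -0.9998] q [-0.206  0.4    1.749  0.002  0.973  0.631] w 0.0286 F [ 0.2  0.  -1.4]
F tool [0.2 0.1 1.4] go [-0.0006 -0.0028  0.0577]
```

{"name": "step_arm", "arguments": {
  "steps": [
    [-1, [0, -0.03, 0.3], 0],
    [-1, [0, -0.03, 0.5], 0],
    [-1, [0, -0.03, 0.575], 0],
    [-1, [0, -0.03, 0.575], 0],
    [-1, [0, -0.03, 0.575], 0]
  ]
}}

```text
time: 65.5
ee_pos: [0.5454, -0.0674, 0.0409]
tool_rot: [0.933, 0.359, 0.01, 0.005]
contact_force: [0.2, -1.0, -1.1]
gripper_width: 0.0283
```

{"name": "step_arm", "arguments": {
  "steps": [
    [-1, [0.05, 0, 0], 0],
    [-1, [0.1, 0, 0], 0],
    [-1, [0.15, 0, 0], 0],
    [-1, [0.2, 0, 0], 0],
    [-1, [0.25, 0, 0], 0],
    [-1, [0.3, 0, 0], 0],
    [-1, [0.34, 0, 0], 0],
    [-1, [0.34, 0, 0], 0]
  ]
}}

```text
time: 66.3
ee_pos: [0.5707, -0.0439, 0.041]
tool_rot: [0.933, 0.36, 0.01, 0.005]
contact_force: [-0.6, 0.5, -1.6]
gripper_width: 0.0286
```

{"name": "step_arm", "arguments": {
  "steps": [
    [-1, [0.03, 0, 0], 0],
    [-1, [0.06, 0.01, 0], 0],
    [-1, [0.06, 0.01, 0], 0]
  ]
}}

```text
time: 66.6
ee_pos: [0.5757, -0.0409, 0.0411]
tool_rot: [0.933, 0.359, 0.009, 0.005]
contact_force: [0.5, 0.4, -1.3]
gripper_width: 0.0282
```

```bash
python3 -c "
from h import *
rel(.5776,-.0383,.0397)"
```

```text
t 66.6 p [ 0.5757 -0.0409  0.0411] yaw 42.13 zt [ 0.0212 -0.0023 -0.9998] q [-1.450e-01  5.030e-01  1.746e+00  1.000e-03  8.710e-01  6.900e-01] w 0.0282 F [ 0.5  0.4 -1.3]
F tool [0.6 0.  1.3] go [ 0.0032 -0.0007  0.0015]
```

{"name": "step_arm", "arguments": {
  "steps": [
    [-1, [0.02, 0, 0.01], 0],
    [-1, [0.04, 0, 0.01], 0],
    [-1, [0.06, 0, 0.01], 0],
    [-1, [0.06, 0, 0.01], 0]
  ]
}}

```text
time: 67.0
ee_pos: [0.5774, -0.0385, 0.0401]
tool_rot: [0.933, 0.36, 0.007, 0.005]
contact_force: [-5.1, -5.9, 3.2]
gripper_width: 0.0284
```

{"name": "step_arm", "arguments": {
  "steps": [
    [-1, [0.02, 0, 0], 0],
    [-1, [0.04, 0, 0], 0],
    [-1, [0.06, 0, 0], 0],
    [-1, [0.06, 0, 0], 0]
  ]
}}

```text
time: 67.4
ee_pos: [0.5776, -0.0381, 0.0401]
tool_rot: [0.933, 0.36, 0.002, 0.006]
contact_force: [-14.2, -19.7, 9.5]
gripper_width: 0.0278
```

```bash
python3 -c "
from h import *
rel(.5776,-.0383,.0397)"
```

```text
t 67.4 p [ 0.5776 -0.0381  0.0401] yaw 42.23 zt [ 0.009  -0.0099 -0.9999] q [-0.133  0.511  1.733 -0.011  0.888  0.707] w 0.0278 F [-14.2 -19.7   9.5]
F tool [-23.7   5.1  -9.4] go [-0.0002  0.0001  0.0004]
```

{"name": "step_arm", "arguments": {
  "steps": [
    [-1, [0.01, 0.01, -0.015], 0],
    [-1, [0.02, 0.01, -0.03], 0],
    [-1, [0.03, 0.01, -0.03], 0],
    [-1, [0.03, 0.01, -0.03], 0]
  ]
}}

```text
time: 67.8
ee_pos: [0.5778, -0.0378, 0.0414]
tool_rot: [0.933, 0.36, -0.0, 0.006]
contact_force: [-15.3, -22.8, 1.9]
gripper_width: 0.0281
```

```bash
python3 -c "
from h import *
rel(.5776,-.0383,.0397)"
```

```text
t 67.8 p [ 0.5778 -0.0378  0.0414] yaw 42.24 zt [ 0.0033 -0.0112 -0.9999] q [-0.131  0.511  1.727 -0.014  0.899  0.711] w 0.0281 F [-15.3 -22.8   1.9]
F tool [-26.7   6.6  -1.7] go [-0.0004  0.0002  0.0017]
```

{"name": "step_arm", "arguments": {
  "steps": [
    [-1, [-0.1, 0, 0], 0],
    [-1, [-0.2, 0, 0], 0],
    [-1, [-0.35, 0, 0], 0],
    [-1, [-0.5, 0, 0], 0],
    [-1, [-0.65, 0, 0], 0],
    [-1, [-0.8, 0, 0], 0],
    [-1, [-0.9, 0, 0], 0],
    [-1, [-0.9, 0, -0.4], 0],
    [-1, [-0.9, 0, -0.8], -0.2],
    [-1, [-0.9, 0, -0.8], -0.4],
    [-1, [-0.9, 0, -0.8], -0.604],
    [-1, [-0.9, 0, -0.8], -0.604]
  ]
}}

```text
time: 69.0
ee_pos: [0.5184, -0.0923, 0.1227]
tool_rot: [0.822, 0.569, 0.008, 0.007]
contact_force: [0.2, -0.1, -2.6]
gripper_width: 0.0285
```

{"name": "step_arm", "arguments": {
  "steps": [
    [-1, [0.44, -0.01, 0], 0],
    [-1, [0.89, -0.02, 0], 0],
    [-1, [0.89, -0.02, 0], 0],
    [-1, [0.89, -0.02, 0], 0]
  ]
}}

```text
time: 69.4
ee_pos: [0.5478, -0.0071, 0.122]
tool_rot: [0.822, 0.569, 0.007, 0.007]
contact_force: [-0.1, -0.7, -2.3]
gripper_width: 0.0287
```

{"name": "step_arm", "arguments": {
  "steps": [
    [-1, [0.44, -0.01, 0], 0],
    [-1, [0.89, -0.02, 0], 0],
    [-1, [0.89, -0.02, 0], 0],
    [-1, [0.89, -0.02, 0], 0]
  ]
}}

```text
time: 69.8
ee_pos: [0.5772, 0.0757, 0.1224]
tool_rot: [0.823, 0.569, 0.007, 0.007]
contact_force: [-0.7, -0.6, -2.7]
gripper_width: 0.0284
```

{"name": "step_arm", "arguments": {
  "steps": [
    [-1, [0.44, -0.01, 0], 0],
    [-1, [0.89, -0.02, 0], 0],
    [-1, [0.89, -0.02, 0], 0],
    [-1, [0.89, -0.02, 0], 0]
  ]
}}

```text
time: 70.2
ee_pos: [0.6067, 0.1588, 0.1228]
tool_rot: [0.823, 0.568, 0.007, 0.007]
contact_force: [-0.2, -0.2, -2.0]
gripper_width: 0.0282
```

```bash
python3 -c "
from h import *
rel(.6396,.247,.073)
chk(.16,.0053,'scene19.png')"
```

```text
t 70.2 p [0.6067 0.1588 0.1228] yaw 69.28 zt [ 0.0192 -0.0036 -0.9998] q [ 0.193  0.463  1.548 -0.008  1.112  0.558] w 0.0282 F [-0.2 -0.2 -2. ]
F tool [-0.3 -0.2  2. ] go [ 0.094  -0.0014  0.0501]
t 70.2 p [0.6067 0.1588 0.1228] yaw 69.28 zt [ 0.0192 -0.0036 -0.9998] q [ 0.193  0.463  1.548 -0.008  1.112  0.558] w 0.0282 F [-0.2 -0.2 -2. ]
pred tip [470.1 225.4] sq [399.2 225.1] c [0.6066 0.1588 0.1281] d [0.354 0.935 0.003]
tip [157, 155, 159, 159, 156, 143, 120, 101, 95, 93, 88] sq [158, 158, 155, 137, 100, 93, 110, 111, 100, 85, 77]
```

{"name": "step_arm", "arguments": {
  "steps": [
    [-1, [0.45, -0.01, 0], 0],
    [-1, [0.92, -0.015, 0], 0],
    [-1, [0.92, -0.015, 0], 0],
    [-1, [0.92, -0.015, 0.2], 0],
    [-1, [0.92, -0.015, 0.35], 0],
    [-1, [0.92, -0.015, 0.5], 0],
    [-1, [0.92, -0.015, 0.5], 0],
    [-1, [0.92, -0.015, 0.5], 0]
  ]
}}

```text
time: 71.05
ee_pos: [0.639, 0.2454, 0.0731]
tool_rot: [0.823, 0.568, 0.007, 0.007]
contact_force: [0.6, 0.0, -1.4]
gripper_width: 0.0284
```

```bash
python3 -c "
from h import *
rel(.6394,.2467,.0407)
chk(.16,.0053,'scene20.png')"
```

```text
t 71.05 p [0.639  0.2454 0.0731] yaw 69.24 zt [ 0.0191 -0.0029 -0.9998] q [ 0.31   0.584  1.462 -0.01   1.079  0.677] w 0.0284 F [ 0.6  0.  -1.4]
F tool [0.2 0.5 1.4] go [ 0.0012 -0.0007  0.0324]
t 71.05 p [0.639  0.2454 0.0731] yaw 69.24 zt [ 0.0191 -0.0029 -0.9998] q [ 0.31   0.584  1.462 -0.01   1.079  0.677] w 0.0284 F [ 0.6  0.  -1.4]
pred tip [504.7 241.5] sq [436.2 241.2] c [0.6389 0.2455 0.0784] d [0.354 0.935 0.004]
tip [169, 163, 159, 152, 140, 119, 88, 69, 65, 65, 77] sq [151, 155, 157, 140, 94, 70, 71, 76, 74, 49, 28]
```

{"name": "step_arm", "arguments": {
  "steps": [
    [-1, [0.01, -0.005, 0.06], 0],
    [-1, [0.01, -0.005, 0.12], 0],
    [-1, [0.01, -0.005, 0.18], 0],
    [-1, [0.01, -0.005, 0.22], 0],
    [-1, [0.01, -0.005, 0.26], 0],
    [-1, [0.01, -0.005, 0.28], 0],
    [-1, [0.01, -0.005, 0.28], 0]
  ]
}}

```text
time: 71.8
ee_pos: [0.6395, 0.2475, 0.0452]
tool_rot: [0.823, 0.569, 0.007, 0.007]
contact_force: [-0.2, 0.1, -1.5]
gripper_width: 0.0285
```

```bash
python3 -c "
from h import *
rel(.6396,.2471,.0407)"
```

```text
t 71.8 p [0.6395 0.2475 0.0452] yaw 69.31 zt [ 0.0196 -0.0026 -0.9998] q [ 0.312  0.615  1.483 -0.01   1.026  0.679] w 0.0285 F [-0.2  0.1 -1.5]
F tool [-0.  -0.2  1.5] go [-0.0003  0.0002  0.0045]
```

{"name": "step_arm", "arguments": {
  "steps": [
    [-1, [0, 0, 0.02], 0],
    [-1, [0, 0, 0.03], 0],
    [-1, [0, 0, 0.04], 0],
    [-1, [0, 0, 0.045], 0],
    [-1, [0, 0, 0.045], 0]
  ]
}}

```text
time: 72.3
ee_pos: [0.6397, 0.2476, 0.0428]
tool_rot: [0.823, 0.569, 0.008, 0.007]
contact_force: [-4.5, -1.1, 6.6]
gripper_width: 0.0285
```

Contact on the V notches as with the others; release, rise and back off.

{"name": "step_arm", "arguments": {
  "steps": [
    [0, [0, 0, -0.02], 0],
    [0, [0, 0, -0.02], 0],
    [0, [0, 0, -0.02], 0],
    [0, [0, 0, -0.02], 0],
    [0, [0, 0, -0.02], 0],
    [0, [0, 0, -0.02], 0]
  ]
}}

```text
time: 72.9
ee_pos: [0.64, 0.2475, 0.0431]
tool_rot: [0.823, 0.569, 0.008, 0.007]
contact_force: [0.7, -0.3, -0.4]
gripper_width: 0.0426
```

{"name": "step_arm", "arguments": {
  "steps": [
    [0, [0, 0, -0.3], 0],
    [0, [0, 0, -0.6], 0],
    [0, [0, 0, -1], 0],
    [0, [0, 0, -1], 0],
    [0, [0, 0, -1], 0]
  ]
}}

```text
time: 73.4
ee_pos: [0.6387, 0.2481, 0.1448]
tool_rot: [0.823, 0.569, 0.009, 0.007]
contact_force: [-0.6, 0.5, 0.0]
gripper_width: 0.0422
```

{"name": "step_arm", "arguments": {
  "steps": [
    [0, [-1, 0, -0.5], 0],
    [0, [-1, 0, -0.5], 0],
    [0, [-1, 0, -0.5], 0],
    [0, [-1, 0, -0.5], 0]
  ]
}}

```text
time: 73.8
ee_pos: [0.6008, 0.1528, 0.1926]
tool_rot: [0.823, 0.567, 0.008, 0.007]
contact_force: [0.9, -0.5, 0.2]
gripper_width: 0.0425
```

{"name": "step_arm", "arguments": {
  "steps": [
    [0, [-1, 0, 0], 0],
    [0, [-1, 0, 0], 0],
    [0, [-1, 0, 0], 0],
    [0, [-1, 0, 0], 0]
  ]
}}

```text
time: 74.2
ee_pos: [0.5659, 0.0609, 0.1908]
tool_rot: [0.823, 0.568, 0.007, 0.006]
contact_force: [-0.9, -0.5, 0.5]
gripper_width: 0.0429
```

{"name": "step_arm", "arguments": {
  "steps": [
    [0, [-1, 0, 0], 0],
    [0, [-1, 0, 0], 0],
    [0, [-1, 0, 0], 0],
    [0, [-1, 0, 0], 0],
    [0, [-1, 0, 0], 0]
  ]
}}

```text
time: 74.7
ee_pos: [0.5319, -0.0312, 0.1913]
tool_rot: [0.822, 0.569, 0.008, 0.006]
contact_force: [0.3, 0.1, 0.5]
gripper_width: 0.0424
```

```bash
python3 - <<'E'
from h import *
st(); b=grab('scene','scene21.png'); a=grab('top','top21.png')
c=np.array([.5605,.271,.046]);x=np.array([.936,-.352,0]);y=np.array([.352,.936,0]); g=b[:,:,1].astype(int)
for i,(L,xx) in enumerate(((.1,-.0825),(.12,-.0275),(.14,.0275),(.16,.0825))):
    s=c+xx*x+.0075*y
    for k in(-(L/2-.008),-.03,.03,L/2-.02):
        p=proj('scene',s+k*y); u=int(round(p[0])); r=int(round(p[1])); col=g[r-7:r+8,u]; w=np.nonzero(col>(col.max()+80)/2)[0]; print(i+1,round(k,3),'pred',p.round(1),'rows',r-7+w.min(),r-7+w.max())
im=np.hstack([cv2.resize(b[180:270,425:515],(400,400),interpolation=cv2.INTER_CUBIC),cv2.resize(a[155:295,90:230],(400,400),interpolation=cv2.INTER_CUBIC)])[:,:,::-1]
cv2.imwrite('pics/c14.png',cv2.convertScaleAbs(im,alpha=1.4))
E
```

```text
t 74.7 p [ 0.5319 -0.0312  0.1913] yaw 69.37 zt [ 0.021  -0.0012 -0.9998] q [-0.139  0.273  1.667  0.002  1.18   0.22 ] w 0.0424 F [0.3 0.1 0.5]
1 -0.042 pred [438.7 207. ] rows 203 208
1 -0.03 pred [443.2 207.1] rows 203 208
1 0.03 pred [465.9 207.2] rows 203 209
1 0.03 pred [465.9 207.2] rows 203 209
2 -0.052 pred [438.8 220.8] rows 218 222
2 -0.03 pred [447.4 220.8] rows 218 222
2 0.03 pred [470.8 220.9] rows 218 223
2 0.04 pred [474.7 220.9] rows 217 223
3 -0.062 pred [438.8 235.4] rows 232 237
3 -0.03 pred [451.8 235.5] rows 232 237
3 0.03 pred [476.  235.6] rows 232 237
3 0.05 pred [484.1 235.6] rows 232 237
4 -0.072 pred [438.9 251.2] rows 248 253
4 -0.03 pred [456.5 251.3] rows 248 253
4 0.03 pred [481.6 251.4] rows 248 253
4 0.06 pred [494.2 251.4] rows 248 253
```

View pics/c14.png

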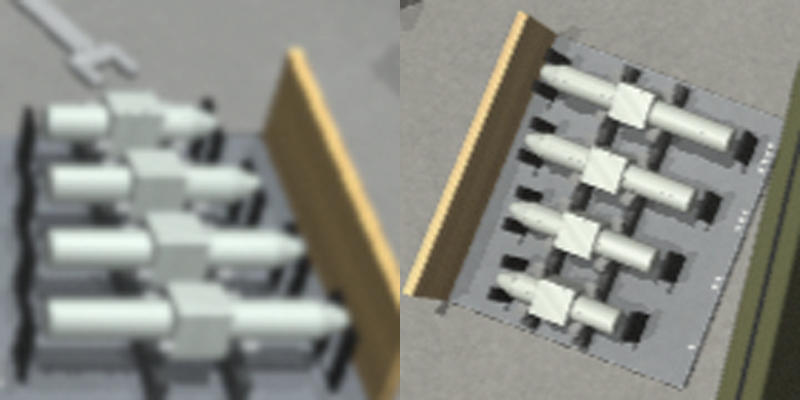

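All four pillars lie level in their own cradles, collars between the V plates, and the chamfered tips (left in the top view, right in the scene view) are in the forks. The arm is clear, so I am handing in.

```bash
python3 -c "
from station import ticket
print(ticket.hand_in())"
```

```text
the job is handed in; nothing more can be done
None
```

All four pillars were present. I did them in order, 100, 120, 140, then 160 mm: gripped by the collar, chamfered end pushed home in the bore, then laid in cradles 1 to 4. The job was handed in at about 75 s; no verdict came back.

**Which end:** I read the chamfered end from the first top picture and offered only that end to the bore. I never tried the square end in the gauge. Each pillar went past the square-end stop.

**Home in the bore:** each pillar came to a rigid stop, with 25–38 N of push moving it under 1 mm. The stops fell within about 1–2 mm of home by my estimate. The 140 mm pillar first seemed 2–4 mm short. Later pictures showed it sat about 4.5 mm forward in the grip, which puts it at home.

**Last checks:** the final pictures show all four pillars lying level in their own cradles, released, with chamfered tips in the forks. The 120, 140 and 160 mm pillars showed the same row heights along their length, to within a pixel, in the scene picture. The 100 mm pillar sat about 1 pixel higher than the others relative to prediction. The arm was clear at z = 0.19 m with almost no force on it. I did not measure the bystanders again, but nothing was seen to touch them.

**What went wrong or disagreed:**
- **Wrist joint limit:** turning from the gauge to the rack with the 100 mm pillar drove the wrist joint to its limit. That tilted the tool about 5°, so that pillar was laid tilted and levelled itself on release. I undid the tilt by over-turning at the opposite limit, where joint 6 read 2.682 against a stated range of 2.68. About 1.2° of tilt remained.
- **Camera disagreement:** the two cameras differed by about 5 mm on the rack, so I placed by the scene view relative to the held pillar and by force.
- **Knocked pillar:** the 120 mm pillar was knocked a few centimetres aside during the run, and I located it again before picking it up.

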